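# Re-tension a cam strap clamp over a watch case

## Robot

A 6-joint arm with a two-finger parallel gripper is mounted at the origin on the work surface. World frame = base frame: x ahead of the robot, y to its left, z up, the work surface at z = 0. Lengths are in m, angles in rad, forces in N, time in s.
With the tool pointing down it reaches from about 0.35 to 0.85 m from the base axis. Payload 8.1 kg.
Tool frame: the origin (TCP) lies at the very end of the fingers, on their centre line; the grasp point (between the pads) lies 19 mm behind it; z points along the fingers, x is the direction in which the jaws open and shut, and the axes are right-handed (so a half turn about z gives the same grasp; the last joint's range is limited). The gripper opens to 93 mm and grips with 3 to 60 N. Pads are 15 mm wide; open, the fingers measure 128 mm over their backs; the gripper's body (75 mm by 188 mm) begins 65 mm behind the grasp point.
Start: joints at [1.232, 0.13, 1.488, -0, 1.523, -0.085], TCP at [0.151, 0.581, 0.193] pointing down, gripper open.
Joint ranges: [-2.96, 2.96], [-0.89, 2.26], [0.02, 2.5], [-1.34, 4.48], [0, 2.73], [-2.66, 2.66]. Speed limits (rad/s): [2.39, 2.39, 2.79, 3.14, 3.14, 3.14].

## Interface

Orientations are given as a rotation vector (axis times angle).
In Python, from plant import robot gives the robot as it stands. The module is installed in compiled form; this text tells all that it offers.
- The arm moves only by the tool jog_arm, never from a script. Its argument "commands" is one flat list of numbers, 5 for each row, row after row: the gripper's target within -1 to 1 (shut at 1, half-way at 0, fully open at -1), then the shift along the tool's x, y, z in m, then the turn about the tool's z in degrees. A call has 1 to 20 rows; each row shifts and turns the commanded pose from where the row before left it, along the tool's axes as they then stand; what a row does not reach is not made up. A row lasts 1/12 s, in which the tool goes at most 41.7 mm and 7.16 degrees, less where a joint would pass 70% of its speed; a pose out of reach is approached as far as the arm can. A call is refused whole if a number of a shift passes 0.0417 or a number of a turn 7.16, either way. A call with a gripper value outside its range is refused whole. The fingers move at their own pace and stop on an object; "grip_force" is the grip in N (left out, the last holds). Time passes only in rows, so rows that do not move let the fingers close. It gives the time, the measured TCP pose, the force and the opening at its end, in the units of the state.
- robot.read_state(): the state, without advancing time (a new reading comes with each control period).
- robot.read_camera(name): name is "scene" or "top"; returns a dict with "img" (400x640x3 uint8, blue, green, red), "vfov" (degrees; the focal length in pixels is half the picture's height over the tangent of half this angle, whatever the lens; pixels are square), "cx", "cy" (the principal point, pixels), "k1" (the pictures are not rectified: a ray, as slopes to the right and down, at radius r is drawn at 1 + k1 r^2 times it, then the intrinsics apply), "extrinsics" (4x4, takes a point from world to camera coordinates). Camera axes: x right, y down, z forward; pixel columns grow to the right and rows downward; lengths in m; the calibration is good to about 2 mm. A picture is of the moment at which its call begins. There is no depth.
- robot.close_job(): hands the job in, once; it reports no verdict.
Trained networks look in a picture, given as the dict that the camera call returned (one of the last four; its "shot" number tells which), for a name from the list of things; names that differ only in an ending like _2 or _b are one class to them, and where a whole thing is asked for, a point or a joint stands for the part that bears it (a point fixed in the world has none). Each returns a list of dicts, best first, with "score" (0 to 1); they miss things now and then, are a little off and sometimes report something else, mostly with a low value. They report only what shows in the picture. A call takes as long as a camera call. They do not tell look-alikes from the thing itself.
- robot.recognise(thing, picture): "box" ([centre column, centre row, width, height] as shares, 0 to 1, of the picture: columns of its width, rows of its height, round what is visible of it).
- robot.pinpoint(thing, picture): "position" ([row, column] as shares, 0 to 1, of the picture: columns of its width, rows of its height: a listed point, or the origin of a listed thing).
The state is a dict: "t": time; "q": joint angles; "dq": joint speeds; "joint_torque": joint torques, N m; "tool_pos": TCP position; "orientation": TCP orientation; "force": force on the tool from outside, world axes, zero at the start; "wrist_torque": the same for the moment, N m; "opening": finger opening in m.
Only numpy, scipy, OpenCV 4.12 (cv2) and the standard library are available. Lean on these libraries where they do the work, as an engineer would, in place of code of your own. Each camera call takes 0.05 s, during which the arm holds its last target.

## Task

The strap clamp on the watchmaker's bench no longer grips the watch case. Flip its cam lever fully up to open it, then with the lever up turn the black adjusting nut clockwise (seen from above) until the nut's pointer lines up with the small upright index post on the strap, and flip the lever fully back down so that the sprung foot presses on the case. Leave the case lying flat in its round nest, do not shift the blower, the loupe, the bottle or the punch block standing close by, and let go of everything.

Things in the scene. Friction and masses are not known exactly. Their poses are not given: they have to be found in the camera images.
- clamp: The clamp's fixed base, a grey plate 215 x 84 x 12 mm (place and yaw vary). Origin: on the bench surface, under the upright stud that carries the nut. +x runs along the steel strap to the watch case, -x to the cam lever, z up. Strap: 26 mm wide, from x = -85 to +98 mm, top about 60 mm above the bench; with the lever up it tilts 0.1 rad (case end up).
- lever_pivot (a point): Centre of the cam lever's hinge pin, at the clamp's x = -70 mm, y = 0. It is carried by the clamp's head, which sinks with the nut: 30 mm above the bench less 1.5 mm per rad of the nut's turn. The hinge axis is level, along the clamp's y. Grey fork cheeks stand either side of it, to y = +-35 mm and 40 mm high.
- lever_grip (a point): Centre of the barrel grip at the end of the aluminium cam lever: a cylinder 18 mm across, 24 mm long along the clamp's y (pinch its flat ends along y), 80 mm from the pivot. It rides an arc in the clamp's x-z plane: closed, the lever points to the clamp's -x, 0.14 rad above level (grip 11 mm above the pivot); open, it stands almost straight up (grip 80 mm above the pivot).
- lever (a joint): Angle of the cam lever in rad: 0 = closed, fully down (stop), 1.4 = open, fully up (stop); the lever's elevation above level is 0.14 + this value. Stiff: it stays where it is left; about 2 N at the grip moves it, up to 3 N while it tensions the foot.
- nut_grip (a point): Point on the upright axis of the black nut, at grip height (86 to 88 mm above the bench; sinks 1.5 mm per rad of tightening). Bar grip 44 mm long, 12 mm thick, 28 mm high (16 mm below to 12 mm above this point), pinched across its thickness. A 10 mm stud ends 104 mm above the bench. A 32 mm flange lies 20 mm below. Its x axis runs along the bar to the pointer.
- nut (a joint): Turn of the adjusting nut in rad, growing clockwise seen from above (tightening, lowers the strap), range 0 to 4.0. At 3.0 the pointer is exactly at the index post. The pointer's direction is 3.0 minus this value, counter-clockwise from the clamp's +x. Stiff: stays where it is left (0.06 N m).
- nut_pointer (a point): Tip of the nut's thin pointer, 38 mm from the nut's axis, just above the strap, under one end of the bar.
- index_post (a point): Top of the index post, a round pin 6 mm in diameter and 10 mm high on the middle line of the strap, 45 mm from the stud towards the watch case.
- foot: Sprung foot under the case end of the strap, 18 mm across, 75 mm from the stud; origin at the centre of its underside. Spring 5 N/mm. With the lever closed it clears or just touches the case when the nut reads under about 1.9, and presses with about 8 N when it reads 3.0.
- case: Watch case, a loose steel disc 41 mm in diameter and 11 mm high lying back up in the nest, 70 g. Origin: centre of its underside.
- nest (a point): Centre of the floor of the round nest, 26 mm above the bench, with a rim 3 mm high and 43 mm across inside.
- blower: Bystander: rubber bulb blower standing in a round foot, 52 mm across at the foot, 64 mm high, loose; to one side of the lever. Origin: centre of its underside.
- loupe: Bystander: black eye loupe standing on the bench, 36 mm across, 32 mm high, loose; to the other side of the lever. Origin: centre of its underside.
- bottle: Bystander: small clear bottle with a blue cap, 52 mm across, 140 mm high, loose; beside the clamp on its -y side. Origin: centre of its underside.
- punches: Bystander: a 50 x 50 mm wooden block 30 mm high with four upright steel punches, 70 mm high in all, loose; beside the clamp on its +y side. Origin: centre of its underside.
Not all that is in view belongs to the job. Several things have the shape of the case; the one meant has the colours described above.

How it is judged:
By the outcome, as a careful person would: the job done as asked, in the order asked, and still so for the second after the job is handed in, with the robot touching nothing.
It also fails if it takes over 72 s, if anything falls off the work surface, if the arm or the gripper's body presses on something with over 40 N, if the wrist force passes 120 N, or if a joint passes its speed limit or range.

## Working session

There is one attempt and no reset: what is moved stays moved. The work goes in short steps, Python scripts to look and compute and a tool call to move; the robot and the scene stay as the last step left them, time stands still between calls to the robot, and variables do not carry over. Pictures are saved under pics/ and viewed, and the job is handed in when it is done.

Besides the shell and the picture viewer there is one more tool, called after "Request:" as name(argument=value, ...), one argument or row to a line, values as JSON. jog_arm: Moves the arm, as the interface text tells. Its arguments: {"type":"object","properties":{"commands":{"type":"array"},"grip_force":{"type":"number"}},"required":["commands"]}

```bash
mkdir -p pics; cat > h.py <<'E'
import numpy as np, cv2
from plant import robot
from scipy.spatial.transform import Rotation as R
def f(p): return 200/np.tan(np.radians(p['vfov'])/2)
def proj(p,X):
    X=np.atleast_2d(X); E=np.array(p['extrinsics']); c=X@E[:3,:3].T+E[:3,3]
    s=c[:,:2]/c[:,2:]; r2=(s**2).sum(1,keepdims=True); s=s*(1+p['k1']*r2)
    return s*f(p)+[p['cx'],p['cy']]
def ray(p,u,v):
    d=np.array([(u-p['cx'])/f(p),(v-p['cy'])/f(p)]); s=d.copy()
    for _ in range(30): s=d/(1+p['k1']*(s@s))
    E=np.array(p['extrinsics']); o=-E[:3,:3].T@E[:3,3]; w=E[:3,:3].T@np.array([s[0],s[1],1]); return o,w/np.linalg.norm(w)
def atz(p,u,v,z):
    o,w=ray(p,u,v); return o+w*(z-o[2])/w[2]
def tri(rs):
    A=0;b=0
    for o,w in rs:
        P=np.eye(3)-np.outer(w,w);A=A+P;b=b+P@o
    return np.linalg.solve(A,b)
E
cat > a.py <<'E'
from h import *
s=robot.read_state();print(s)
a=robot.read_camera('scene');b=robot.read_camera('top')
cv2.imwrite('pics/s0.png',a['img']);cv2.imwrite('pics/t0.png',b['img'])
for p in(a,b):print({k:v for k,v in p.items() if k!='img'})
for n in ['clamp','lever_pivot','lever_grip','nut_grip','nut_pointer','index_post','foot','case','nest','blower','loupe','bottle','punches']:
    for nm,p in(('s',a),('t',b)):
        print(n,nm,[(round(d['score'],2),round(d['position'][1]*640,1),round(d['position'][0]*400,1)) for d in robot.pinpoint(n,p)[:3]])
E
python3 a.py
```

```text
{'t': 0.0, 'q': array([ 1.23156433e+00,  1.31160828e-01,  1.48928363e+00, -4.26054312e-05,
        1.52301022e+00, -8.53985050e-02]), 'dq': array([ 8.07441912e-04, -1.44139078e-03,  4.51852032e-04, -8.47820055e-04,
       -2.31824270e-05, -2.38943250e-04]), 'joint_torque': array([ 2.37862423e-04, -5.59842181e+01, -4.91763747e+01,  7.71148154e-02,
        3.51200905e-02, -1.54375148e-04]), 'tool_pos': array([0.15045463, 0.58018223, 0.19218532]), 'orientation': array([ 2.48392641e+00,  1.92175463e+00, -2.42051746e-03]), 'force': array([-0.47491816,  0.10941226, -0.31226629]), 'wrist_torque': array([-0.00275069,  0.05797902,  0.03785089]), 'opening': 0.09292408060798163}
{'vfov': 45.85656583542134, 'cx': 319.0977586546317, 'cy': 201.60677950050683, 'k1': 0.01580493189561568, 'extrinsics': array([[ 0.64759424,  0.76194275, -0.00805957, -0.46020487],
       [ 0.61223175, -0.52658992, -0.58980958, -0.26395229],
       [-0.45364522,  0.37702296, -0.80750214,  1.23654377],
       [ 0.        ,  0.        ,  0.        ,  1.        ]]), 'shot': 1}
{'vfov': 47.3381788338114, 'cx': 322.092426576
[... 687 characters left out ...]
41.7)]
nut_pointer s [(0.83, 303.4, 233.2)]
nut_pointer t []
index_post s [(0.96, 279.8, 209.9)]
index_post t [(0.59, 356.6, 218.5)]
foot s [(0.59, 377.4, 237.4)]
foot t [(0.71, 350.6, 191.5)]
case s [(0.75, 232.1, 198.0), (0.75, 205.2, 233.5), (0.64, 260.0, 177.6)]
case t [(0.81, 368.2, 288.9), (0.64, 413.5, 270.8), (0.58, 362.3, 235.0)]
nest s [(0.85, 265.4, 223.4)]
nest t [(0.96, 362.0, 234.7), (0.65, 320.0, 184.5)]
blower s [(0.87, 362.6, 276.2)]
blower t [(0.88, 325.0, 143.7)]
loupe s [(0.78, 378.0, 216.7)]
loupe t [(0.81, 272.6, 182.0)]
bottle s [(0.64, 292.1, 166.4)]
bottle t [(0.67, 287.3, 279.7), (0.24, 360.8, 238.4)]
punches s [(0.59, 285.2, 276.5)]
punches t [(0.89, 381.0, 185.3)]
```

```bash
python3 - <<'E'
import cv2
a=cv2.imread('pics/s0.png');b=cv2.imread('pics/t0.png')
cv2.imwrite('pics/s0z.png',cv2.resize(a[130:310,180:420],None,fx=3.3,fy=3.3,interpolation=cv2.INTER_CUBIC))
cv2.imwrite('pics/t0z.png',cv2.resize(b[110:310,220:460],None,fx=3,fy=3,interpolation=cv2.INTER_CUBIC))
E
```

```text
(no output)
```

View pics/s0z.png

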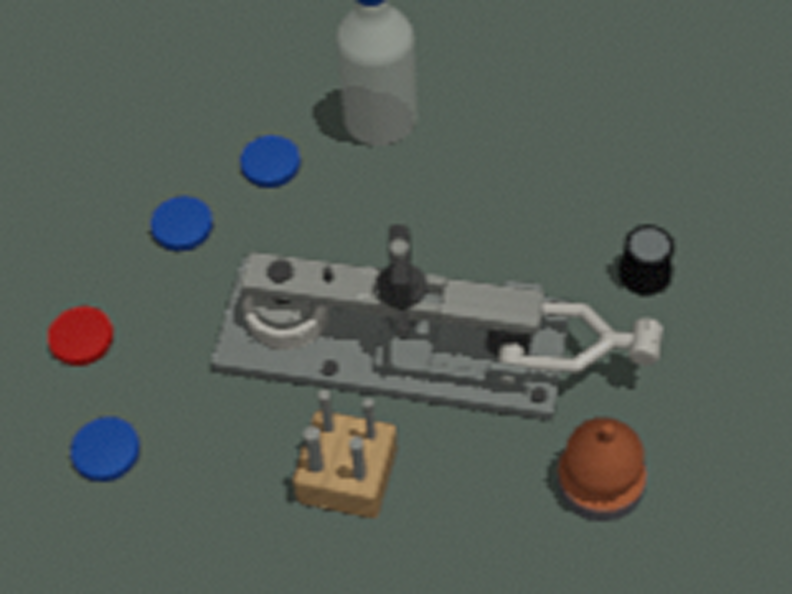

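View pics/t0z.png

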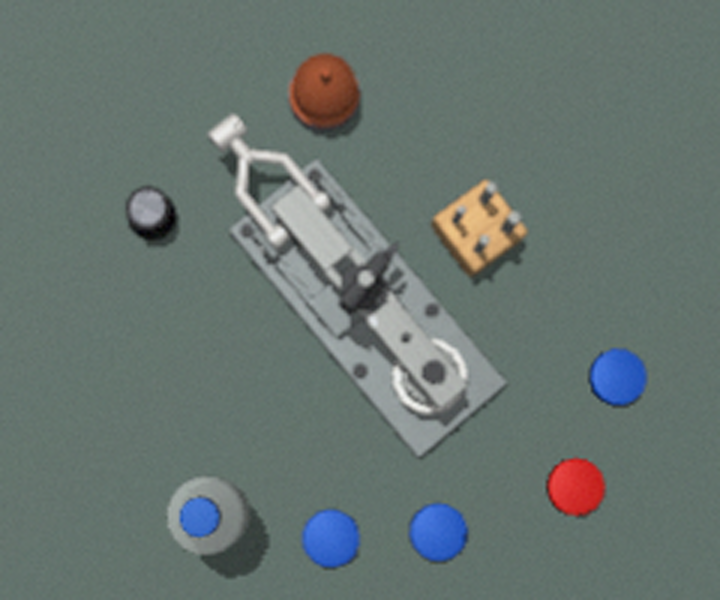

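View pics/t0.png

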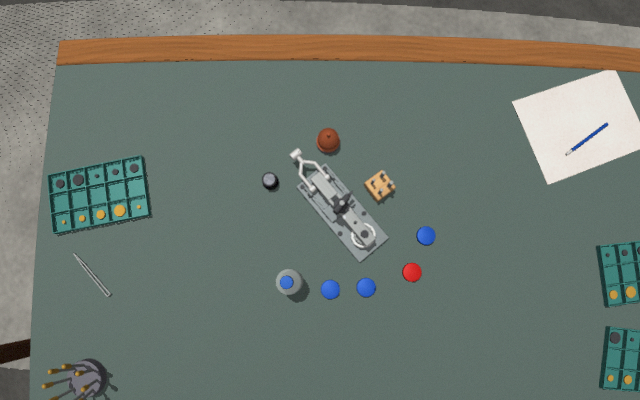

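View pics/s0.png

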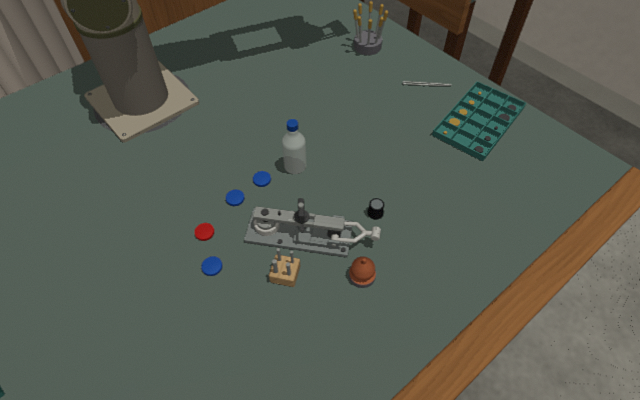

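```bash
cat > b.py <<'E'
from h import *
from scipy.optimize import least_squares
a=robot.read_camera('scene');b=robot.read_camera('top')
obs=[]
def pp(n,p,k=0):
    d=robot.pinpoint(n,p)
    return (d[k]['position'][1]*640,d[k]['position'][0]*400) if d else None
M={'lever_pivot':(-.07,0,.030),'lever_grip':(-.07-.08*np.cos(.14),0,.030+.08*np.sin(.14)),'nut_grip':(0,0,.088),'index_post':(.045,0,.070),'nest':(.075,0,.026),'clamp':(0,0,0)}
for n in M:
    pa,pb=pp(n,a),pp(n,b)
    if pa and pb:print(n,tri([ray(a,*pa),ray(b,*pb)]).round(4))
    for p,q in((a,pa),(b,pb)):
        if q: obs.append((n,p,q))
def res(x):
    c,s=np.cos(x[2]),np.sin(x[2]); r=[]
    for n,p,q in obs:
        m=M[n]; X=[x[0]+c*m[0]-s*m[1],x[1]+s*m[0]+c*m[1],m[2]]
        r.append(proj(p,X)[0]-q)
    return np.concatenate(r)
s=least_squares(res,[.5,.05,-2.5],loss='soft_l1')
print(s.x,s.cost)
for o,r in zip(obs,res(s.x).reshape(-1,2)):print(o[0],o[1]['shot'],r.round(1))
for n,z in(('blower',0),('loupe',0),('bottle',0),('punches',0)):
    q=[pp(n,p) for p in(a,b)]
    print(n,[atz(p,*w,z).round(3) for p,w in zip((a,b),q) if w])
E
python3 b.py
```

```text
lever_pivot [0.6369 0.1011 0.0267]
lever_grip [0.7084 0.1535 0.0314]
nut_grip [0.6191 0.0761 0.0246]
index_post [0.556 0.029 0.072]
nest [0.5345 0.0078 0.0295]
clamp [0.5674 0.0296 0.0647]
[ 0.59051054  0.05659058 -2.44869501] 108.35764112162113
lever_pivot 3 [2.6 1.4]
lever_pivot 4 [-0.1 -3.7]
lever_grip 3 [-1.  -3.2]
lever_grip 4 [0.6 0.4]
nut_grip 3 [-32.8 -20.3]
nut_grip 4 [-1.1 -0.3]
index_post 3 [-0.3  0.8]
index_post 4 [0.6 0.2]
nest 3 [-0.4  0.2]
nest 4 [-0.9  0.8]
clamp 3 [35.1 13.9]
clamp 4 [-0.4  0.2]
blower [array([0.739, 0.081, 0.   ]), array([0.744, 0.084, 0.   ])]
loupe [array([0.657, 0.205, 0.   ]), array([0.648, 0.209, 0.   ])]
bottle [array([0.438, 0.157, 0.   ]), array([0.434, 0.164, 0.   ])]
punches [array([ 0.644, -0.027,  0.   ])]
```

```bash
cat > ov.py <<'E'
from h import *
import sys
C=np.array([0.5905,0.0566,-2.4487])
def W(m,C=C):
    m=np.atleast_2d(np.array(m,float));c,s=np.cos(C[2]),np.sin(C[2])
    return np.c_[C[0]+c*m[:,0]-s*m[:,1],C[1]+s*m[:,0]+c*m[:,1],m[:,2]]
def overlay(p,name,crop,nut,lev,k=4,C=C,draw=True):
    x0,y0,x1,y1=crop
    im=cv2.resize(p['img'][y0:y1,x0:x1],None,fx=k,fy=k,interpolation=cv2.INTER_CUBIC)
    im=cv2.convertScaleAbs(im,alpha=1.5)
    def px(m): return ((proj(p,W(m,C))-[x0,y0]+.5)*k).astype(int)
    def pl(m,col,cl=False): cv2.polylines(im,[px(m)],cl,col,1)
    if draw:
        dz=-.0015*nut; e=.14+lev
        g=(-.07-.08*np.cos(e),.03+dz+.08*np.sin(e))
        pl([[-.07,-.035,.03+dz],[-.07,.035,.03+dz]],(0,255,255))
        pl([[-.07,0,.03+dz],[g[0],0,g[1]]],(0,255,255))
        pl([[g[0],-.012,g[1]],[g[0],.012,g[1]]],(0,0,255))
        t=.1*lev/1.4
        pl([[.045,0,.06],[.045,0,.07]],(0,255,0))
        th=3-nut; u=np.array([np.cos(th),np.sin(th)]);v=np.array([-u[1],u[0]])
        h=.088+dz
        pl([np.r_[u*a+v*b,h+.012] for a,b in((.022,.006),(-.022,.006),(-.022,-.006),(.022,-.006))],(255,0,255),True)
        pl([np.r_[u*0.022,.064],np.r_[u*.038,.064]],(255,255,0))
        pl([[.075+.0215*np.cos(q),.0215*np.sin(q),.029] for q in np.linspace(0,6.3,30)],(255,128,0))
        pl([[0,0,.088],[0,0,.104]],(0,128,255))
    cv2.imwrite(name,im)
E
cat > c.py <<'E'
from ov import *
a=robot.read_camera('scene');b=robot.read_camera('top')
for nm,d,n in(('0',False,0),('1',True,0)):
    A='pics/c_s%s.png'%nm;B='pics/c_t%s.png'%nm
    overlay(a,A,(240,190,390,260),n,0,5,draw=d);overlay(b,B,(280,140,400,270),n,0,4,draw=d)
E
python3 c.py
```

```text
(no output)
```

View pics/c_s0.png

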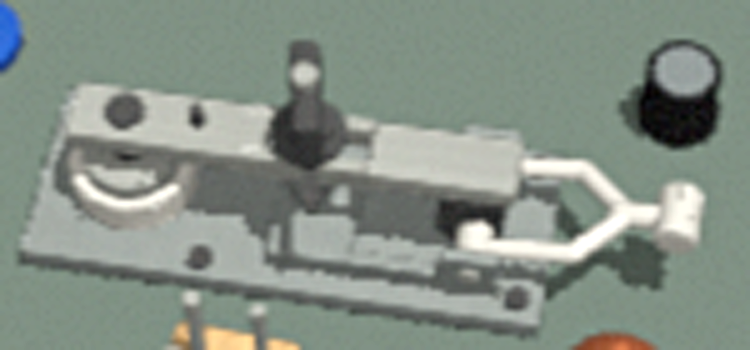

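View pics/c_s1.png

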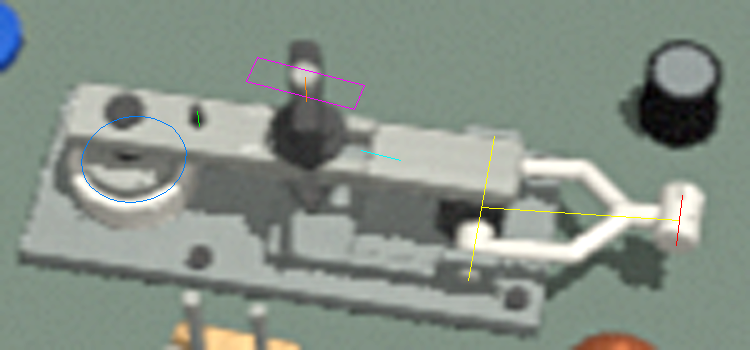

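View pics/c_t0.png

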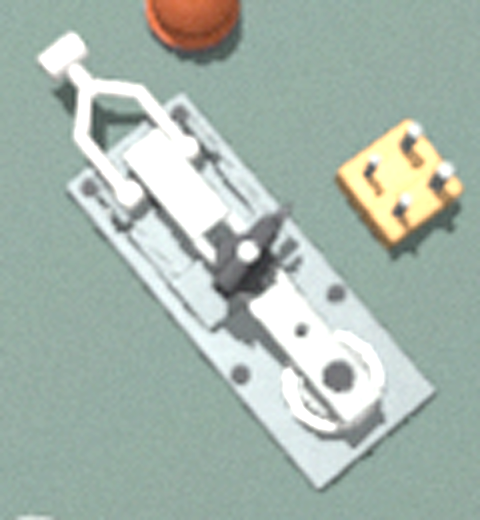

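View pics/c_t1.png

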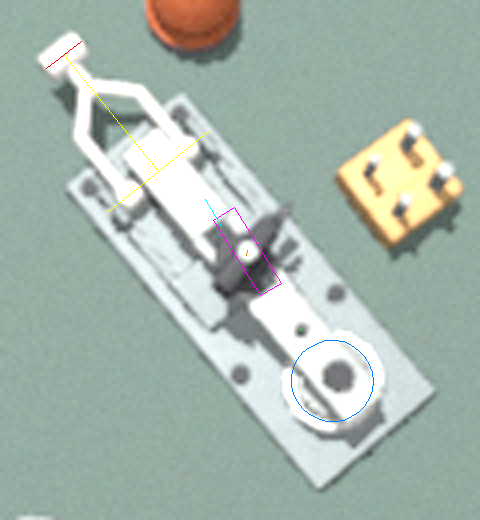

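```bash
cat > d.py <<'E'
from ov import *
b=robot.read_camera('top');a=robot.read_camera('scene')
cr=lambda x,y:(280+x/4-.125,140+y/4-.125); cs=lambda x,y:(240+x/5-.1,190+y/5-.1)
P=np.array([atz(b,*cr(*q),.012) for q in((183,95),(67,187),(320,488),(435,390))])
c,s=np.cos(C[2]),np.sin(C[2])
for q in P: d=q[:2]-C[:2]; print('corner',q.round(4),'clamp',(c*d[0]+s*d[1]).round(4),(-s*d[0]+c*d[1]).round(4))
d=P[2]-P[1];print(np.arctan2(d[1],d[0]));d=P[3]-P[0];print(np.arctan2(d[1],d[0]))
def loc(X): d=X[:2]-C[:2]; return np.array([c*d[0]+s*d[1],-s*d[0]+c*d[1],X[2]]).round(4)
for n,t,sc in(('stud',(248,250),(305,72)),('post',(302,329),(197,108)),('tip',(288,207),(311,207)),('grip',(65,54),(682,214))):
    X=tri([ray(b,*cr(*t)),ray(a,*cs(*sc))]);l=loc(X);print(n,X.round(4),l,np.arctan2(l[1],l[0]))
E
python3 d.py
```

```text
corner [0.6901 0.0872 0.012 ] clamp -0.0962 0.04
corner [0.6383 0.1501 0.012 ] clamp -0.0965 -0.0415
corner [0.4762 0.0132 0.012 ] clamp 0.1156 -0.0396
corner [ 0.5288 -0.0489  0.012 ] clamp 0.1149 0.0417
-2.4401884167540544
-2.440663656118707
stud [0.5902 0.0566 0.1056] [ 0.0002 -0.0002  0.1056] -0.7853981633974483
post [0.5554 0.0278 0.0706] [ 0.0454 -0.0003  0.0706] -0.0066078333401133225
tip [0.6188 0.0343 0.0664] [-0.0075  0.0352  0.0664] 1.7807252902740984
grip [0.7053 0.1518 0.044 ] [-1.492e-01  1.000e-04  4.400e-02] 3.1409224124032926
```

Request:
jog_arm(
  commands=[0.14,0,0,0,6.97,0.14,0,0,0,6.97,0.14,0,0,0,6.97,0.14,0,0,0,6.97,0.14,0,0,0,6.97,0.14,0,0,0,6.97,0.14,0,0,0,6.97,0.14,0,0,0,6.97,0.14,0,0,0,6.97,0.14,0,0,0,6.97,0.14,0,0,0,6.97,0.14,0,0,0,6.97,0.14,0,0,0,6.97,0.14,0,0,0,6.97,0.14,0,0,0,6.97,0.14,0,0,0,6.97,0.14,0,0,0,6.97,0.14,0,0,0,6.97],
)

```text
t: 4.2
tool_pos: [0.1506, 0.5808, 0.1932]
orientation: [2.843, -1.336, -0.0]
force: [0.8, 0.2, 0.7]
opening: 0.0401
```

Request:
jog_arm(
  commands=[0.14,0.0342,-0.0077,0,0,0.14,0.0342,-0.0077,0,0,0.14,0.0342,-0.0077,0,0,0.14,0.0342,-0.0077,0,0,0.14,0.0342,-0.0077,0,0,0.14,0.0342,-0.0077,0,0,0.14,0.0342,-0.0077,0,0,0.14,0.0342,-0.0077,0,0,0.14,0.0342,-0.0077,0,0,0.14,0.0342,-0.0077,0,0,0.14,0.0342,-0.0077,0,0,0.14,0.0342,-0.0077,0,0,0.14,0.0342,-0.0077,0,0,0.14,0.0342,-0.0077,0,0,0.14,0.0342,-0.0077,0,0,0.14,0.0342,-0.0077,0,0,0.14,0.0342,-0.0077,0,0,0.14,0.0342,-0.0077,0,0,0.14,0.0342,-0.0077,0,0,0.14,0.0342,-0.0077,0,0],
)

```text
t: 5.87
tool_pos: [0.7095, 0.1545, 0.1931]
orientation: [-2.847, 1.328, -0.0]
force: [-0.4, 0.1, 1.1]
opening: 0.0401
```

```bash
cat > e.py <<'E'
from ov import *
import sys
C[2]=-2.445
s=robot.read_state()
Rm=R.from_rotvec(s['orientation']).as_matrix()
d=s['tool_pos'][:2]-C[:2];c,q=np.cos(C[2]),np.sin(C[2])
print('t',round(s['t'],2),'clampframe',(c*d[0]+q*d[1]).round(4),(-q*d[0]+c*d[1]).round(4),s['tool_pos'][2].round(4),'phi',np.arctan2(Rm[1,0],Rm[0,0]).round(4),'z',Rm[:,2].round(3),'F',s['force'].round(2),'open',s['opening'],'q6',s['q'][5].round(3))
tag=sys.argv[1]
if tag!='-':
    a=robot.read_camera('scene');b=robot.read_camera('top')
    overlay(a,'pics/s_%s.png'%tag,(240,160,400,260),0,0,5,draw=False);overlay(b,'pics/t_%s.png'%tag,(260,130,410,270),0,0,4,draw=False)
E
python3 e.py 1
```

```text
t 5.87 clampframe -0.1541 0.0012 0.1931 phi -0.8728 z [ 0.  0. -1.] F [-0.45  0.11  1.05] open 0.04009098613674002 q6 1.017
```

Request:
jog_arm(
  commands=[0.14,-0.001,0.005,0.02,0,0.14,0,0,0.024,0,0.14,0,0,0.024,0,0.14,0,0,0.024,0,0.14,0,0,0.02,0,0.14,0,0,0,0],
)

```text
t: 6.47
tool_pos: [0.6997, 0.1533, 0.075]
orientation: [2.843, -1.325, -0.012]
force: [-0.8, -0.1, -0.8]
opening: 0.0399
```

```bash
python3 e.py 2
```

```text
t 6.47 clampframe -0.1458 -0.0041 0.075 phi -0.8724 z [-0.009 -0.001 -1.   ] F [-0.76 -0.12 -0.84] open 0.039878725821697075 q6 1.016
```

View pics/s_2.png

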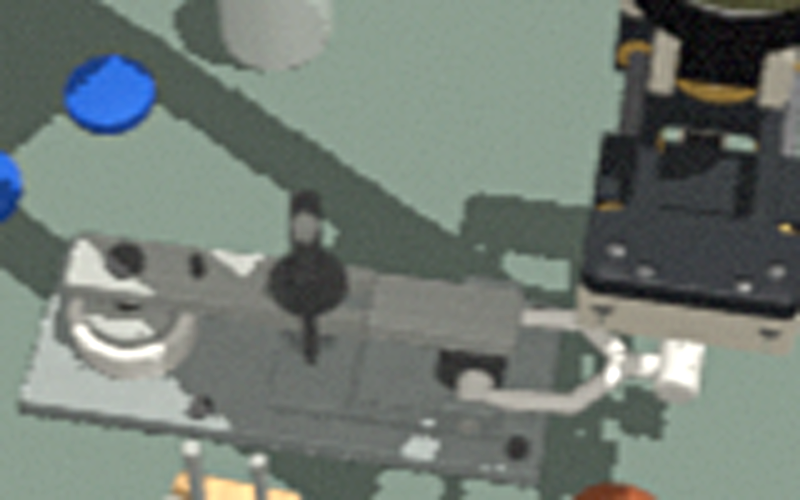

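View pics/t_2.png

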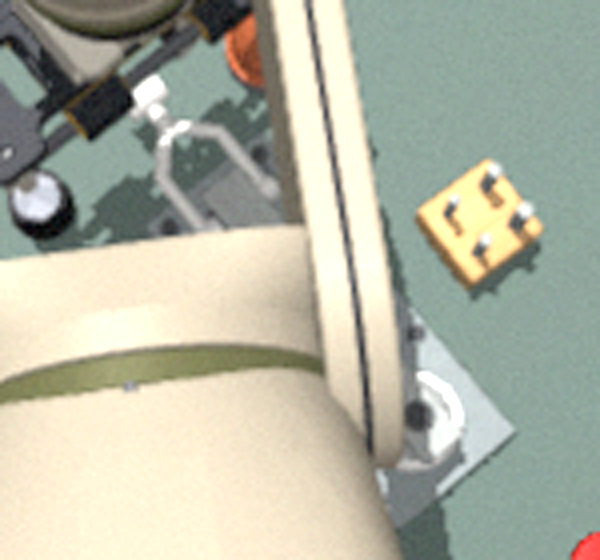

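Request:
jog_arm(
  commands=[0.14,0,0,0,0,0.14,0,0,0,0],
)

```text
t: 6.73
tool_pos: [0.7053, 0.1538, 0.0841]
orientation: [-2.845, 1.327, -0.005]
force: [0.4, -0.0, -0.2]
opening: 0.0401
```

```bash
python3 e.py 3
```

```text
t 6.73 clampframe -0.1504 -0.0009 0.0841 phi -0.8725 z [ 0.004  0.001 -1.   ] F [ 0.38 -0.02 -0.22] open 0.04007289004553752 q6 1.016
```

View pics/t_3.png

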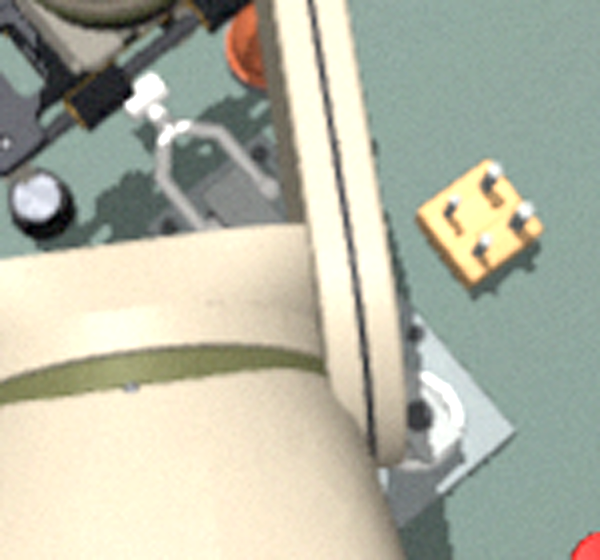

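```bash
cat > g.py <<'E'
from ov import *
b=robot.read_camera('top');s=robot.read_state();print(s['tool_pos'])
Rm=R.from_rotvec(s['orientation']).as_matrix()
for dx in(-.0375,-.02,.02,.0375):
  for dz in (0,-.04): print(dx,dz,(proj(b,s['tool_pos']+Rm@[dx,0,dz])[0]-[260,130])*4)
print((proj(b,[.7053,.1518,.04])[0]-[260,130])*4)
E
python3 g.py
```

```text
[0.70480893 0.1535421  0.08313156]
-0.0375 0 [ 77.52451904 118.41421834]
-0.0375 -0.04 [70.2195684  98.57261606]
-0.02 0 [104.18868426  97.12587623]
-0.02 -0.04 [98.07389554 76.3884925 ]
0.02 0 [164.80476109  48.82907199]
0.02 -0.04 [161.37765827  26.08707606]
0.0375 0 [191.16523389  27.8685672 ]
0.0375 -0.04 [188.89772791   4.26970638]
[142.56298401  93.74248568]
```

```bash
python3 - <<'E'
from ov import *
b=robot.read_camera('top')
im=b['img'][110:190,240:360]
im=cv2.resize(im,None,fx=6.5,fy=6.5,interpolation=cv2.INTER_CUBIC)
cv2.imwrite('pics/g1.png',cv2.convertScaleAbs(im,alpha=1.8,beta=10))
E
```

```text
(no output)
```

View pics/g1.png

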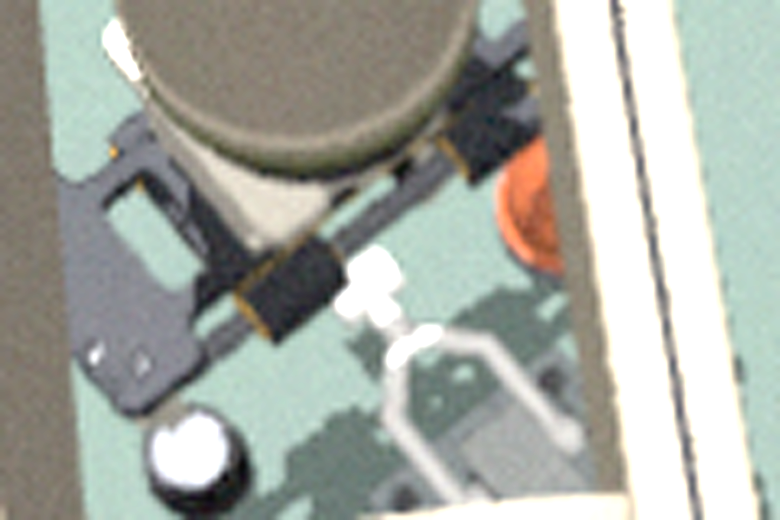

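```bash
python3 - <<'E'
from ov import *
b=robot.read_camera('scene');s=robot.read_state();print(s['tool_pos'])
im=b['img'][130:270,300:480]
im=cv2.resize(im,None,fx=4.2,fy=4.2,interpolation=cv2.INTER_CUBIC)
im=cv2.convertScaleAbs(im,alpha=1.5,beta=10)
Rm=R.from_rotvec(s['orientation']).as_matrix()
for dx in(-.0375,-.02,.02,.0375):
    p=(proj(b,np.array([s['tool_pos']+Rm@[dx,0,z] for z in(0,-.08)]))-[300,130]+.5)*4.2
    cv2.polylines(im,[p.astype(int)],False,(0,0,255),1)
cv2.imwrite('pics/g2.png',im)
E
```

```text
[0.70430367 0.15343056 0.08226349]
```

View pics/g2.png

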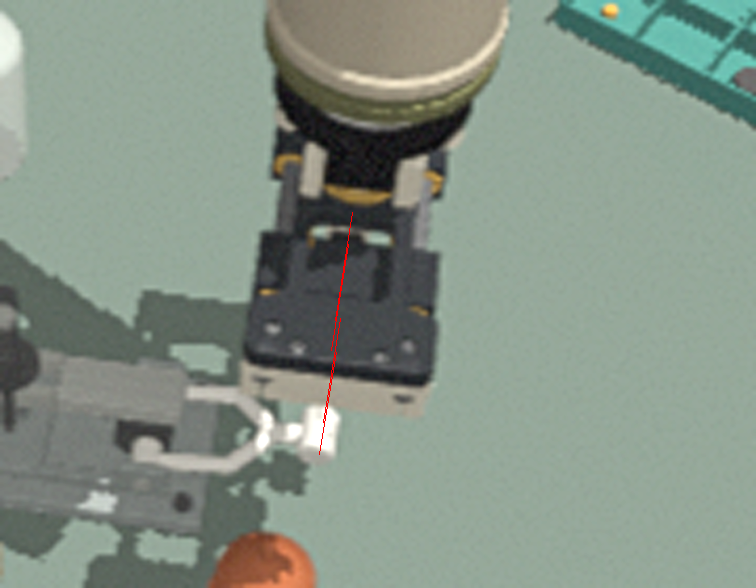

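```bash
python3 - <<'E'
from ov import *
s=robot.read_state();print(s['tool_pos'])
Rm=R.from_rotvec(s['orientation']).as_matrix()
for cam,(x0,y0,x1,y1),k in(('scene',(300,130,480,270),4.2),('top',(240,90,360,190),6)):
    b=robot.read_camera(cam)
    im=cv2.resize(b['img'][y0:y1,x0:x1],None,fx=k,fy=k,interpolation=cv2.INTER_CUBIC)
    im=cv2.convertScaleAbs(im,alpha=1.5,beta=10)
    def pl(m,col):
        p=(proj(b,s['tool_pos']+np.array(m)@Rm.T)-[x0,y0]+.5)*k
        cv2.polylines(im,[p.astype(int)],True,col,1)
    for z in(-.084,-.12): pl([[.094*i,.0375*j,z] for i,j in((1,1),(1,-1),(-1,-1),(-1,1))],(255,0,0))
    for sg in(1,-1):
      for z in(0,-.084): pl([[sg*i,.0075*j,z] for i,j in((.02,1),(.02,-1),(.0375,-1),(.0375,1))],(0,0,255))
    cv2.imwrite('pics/g3%s.png'%cam,im)
E
```

```text
[0.70430367 0.15343056 0.08226349]
```

View pics/g3scene.png

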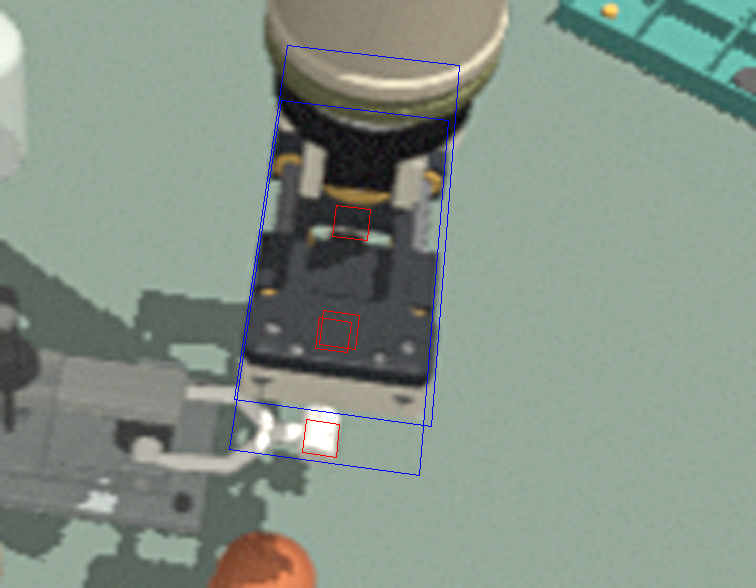

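View pics/g3top.png

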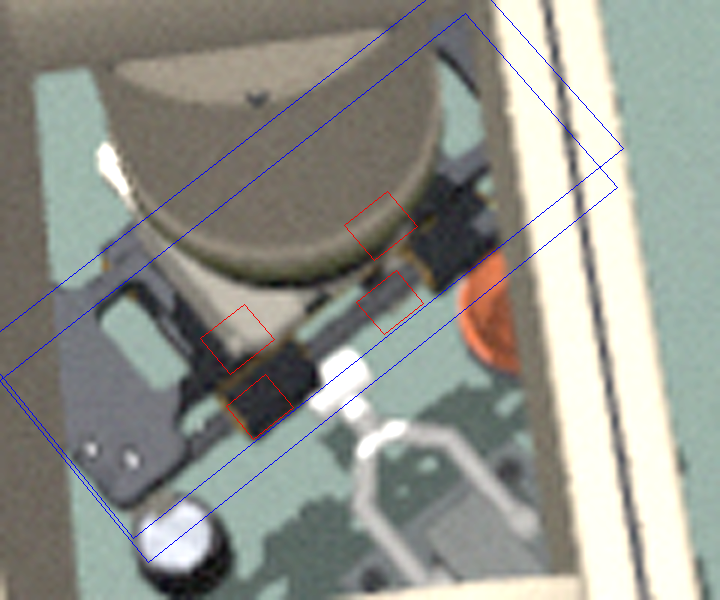

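View pics/s_1.png

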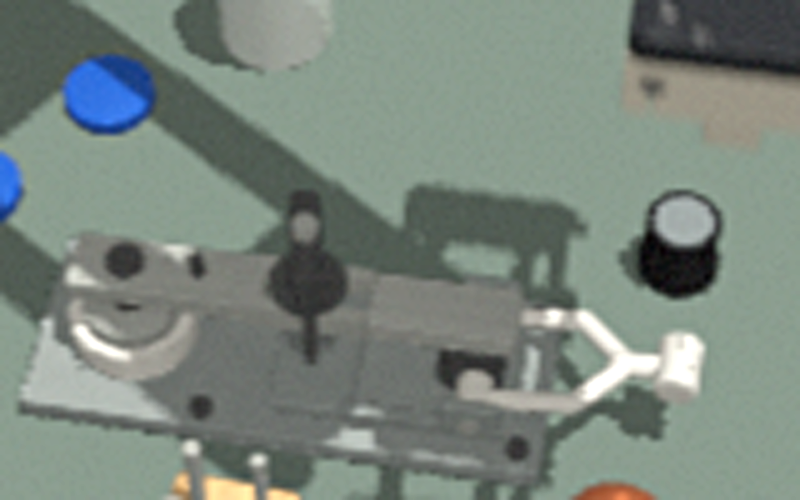

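View pics/t_1.png

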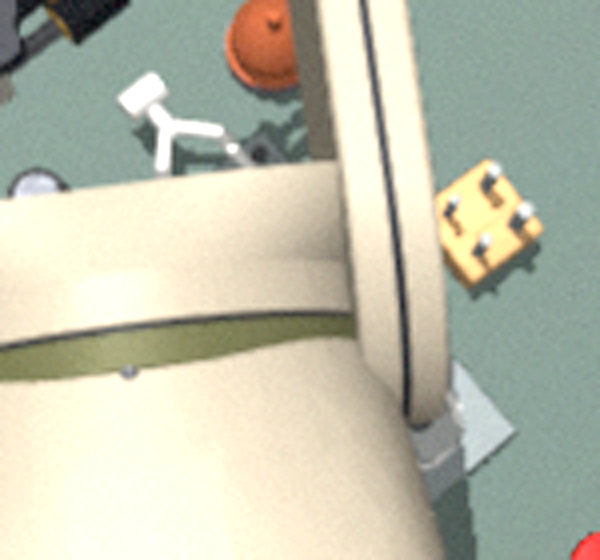

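```bash
cat > k.py <<'E'
from ov import *
s=robot.read_state();b=robot.read_camera('scene')
Rm=R.from_rotvec([-2.847,1.328,0]).as_matrix()
for P in ([.7095,.1545,.1931],):
  for dx in(-.0375,-.02,0,.02,.0375):
    for dz in(0,-.04,-.084):
      print(dx,dz,((proj(b,np.array(P)+Rm@[dx,0,dz])[0]-[240,160]+.5)*5).round(0))
cv2.imwrite('pics/full.png',cv2.resize(b['img'][60:260,300:500],None,fx=3.5,fy=3.5))
E
python3 k.py
```

```text
-0.0375 0 [741.  56.]
-0.0375 -0.04 [754. -19.]
-0.0375 -0.084 [ 769. -109.]
-0.02 0 [737.  94.]
-0.02 -0.04 [750.  19.]
-0.02 -0.084 [765. -70.]
0 0 [732. 139.]
0 -0.04 [745.  65.]
0 -0.084 [760. -24.]
0.02 0 [727. 184.]
0.02 -0.04 [740. 111.]
0.02 -0.084 [755.  23.]
0.0375 0 [723. 226.]
0.0375 -0.04 [735. 153.]
0.0375 -0.084 [751.  66.]
```

View pics/full.png

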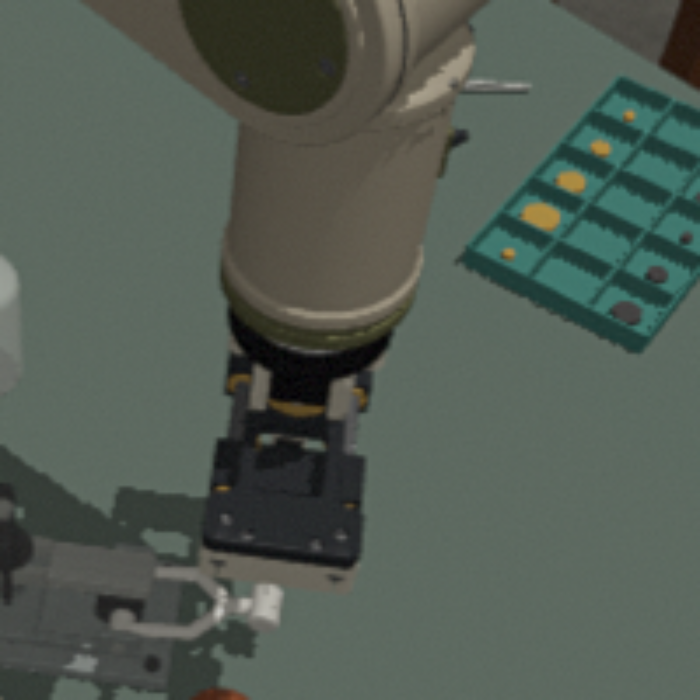

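```bash
python3 - <<'E'
import cv2
a=cv2.imread('pics/s_1.png')
cv2.imwrite('pics/s1z.png',cv2.resize(a[0:260,560:800],None,fx=2.5,fy=2.2))
E
```

```text
(no output)
```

View pics/s1z.png

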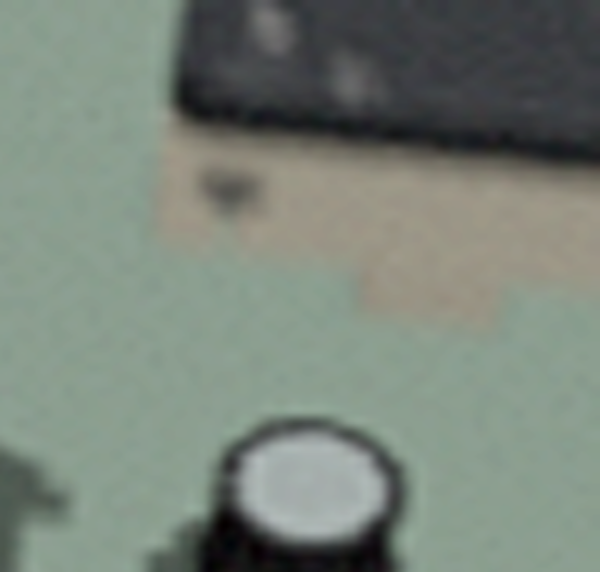

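Request:
jog_arm(
  commands=[-1,0,0,-0.02,-7,-1,0,0,-0.02,-7,-1,0,0,-0.02,-7,-1,0,0,0,-7,-1,0,0,0,-7,-1,0,0,0,-7,-1,0,0,0,-7,-1,0,0,0,-7,-1,0,0,0,0,-1,0,0,0,0,-1,0,0,0,0,-1,0,0,0,0,-1,0,0,0,0],
)

```text
t: 8.22
tool_pos: [0.7038, 0.1533, 0.1412]
orientation: [3.137, 0.161, -0.0]
force: [0.3, -0.5, 0.4]
opening: 0.0931
```

```bash
cat > gg.py <<'E'
from ov import *
import sys
tag=sys.argv[1]
s=robot.read_state();print(s['t'],s['tool_pos'],s['opening'],s['dq'].round(3))
Rm=R.from_rotvec(s['orientation']).as_matrix();o=s['opening']/2
for cam,(x0,y0,x1,y1),k in(('scene',(300,80,460,240),3.7),('top',(220,80,370,190),5)):
    b=robot.read_camera(cam)
    im=cv2.resize(b['img'][y0:y1,x0:x1],None,fx=k,fy=k,interpolation=cv2.INTER_CUBIC)
    im=cv2.convertScaleAbs(im,alpha=1.5,beta=10)
    cv2.imwrite('pics/%s_%s_raw.png'%(tag,cam),im)
    def pl(m,col):
        p=(proj(b,s['tool_pos']+np.array(m)@Rm.T)-[x0,y0]+.5)*k
        cv2.polylines(im,[p.astype(int)],True,col,1)
    for z in(-.084,): pl([[.094*i,.0375*j,z] for i,j in((1,1),(1,-1),(-1,-1),(-1,1))],(255,0,0))
    for sg in(1,-1):
      for z in(0,-.084): pl([[sg*i,.0075*j,z] for i,j in((o,1),(o,-1),(o+.0175,-1),(o+.0175,1))],(0,0,255))
    cv2.imwrite('pics/%s_%s.png'%(tag,cam),im)
E
python3 gg.py h1
```

```text
8.2167 [0.7037718  0.15333913 0.14123084] 0.09307706891853709 [ 0.001  0.001 -0.001 -0.    -0.    -0.011]
```

View pics/h1_scene.png

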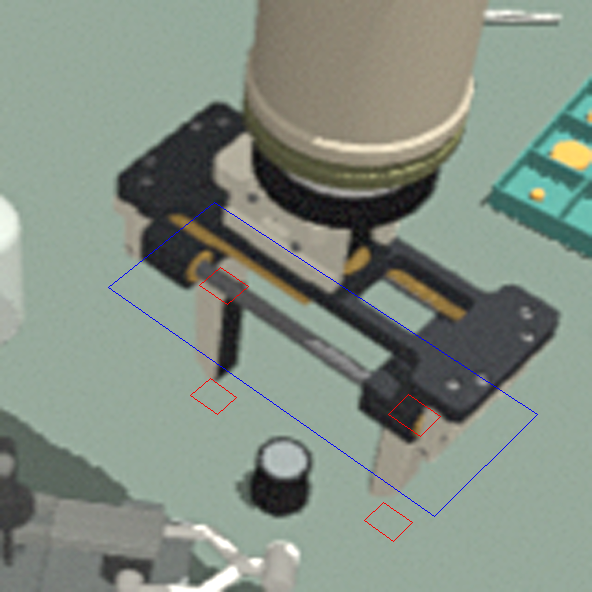

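View pics/h1_top.png

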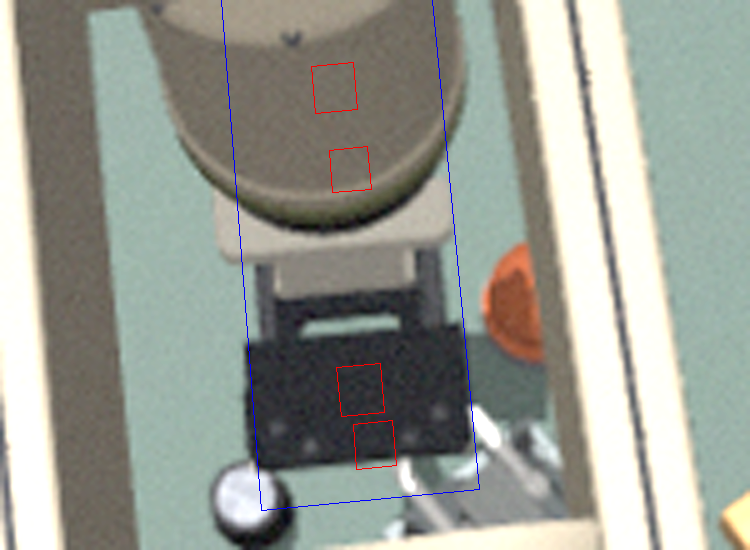

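```bash
python3 - <<'E'
from ov import *
s=robot.read_state();b=robot.read_camera('scene')
Rm=R.from_rotvec(s['orientation']).as_matrix();o=s['opening']/2
x0,y0,k=340,160,9
im=cv2.resize(b['img'][y0:y0+66,x0:x0+85],None,fx=k,fy=k,interpolation=cv2.INTER_CUBIC)
im=cv2.convertScaleAbs(im,alpha=1.5,beta=10)
for sg in(1,-1):
  for x in(o,o+.0175):
    for y in(-.0075,.0075):
      p=(proj(b,s['tool_pos']+np.array([[sg*x,y,z] for z in np.arange(0,-.08,-.01)])@Rm.T)-[x0,y0]+.5)*k
      for q in p: cv2.circle(im,tuple(int(v) for v in q),3,(0,0,255) if x==o else (255,0,0),-1)
cv2.imwrite('pics/h2.png',im)
E
```

```text
(no output)
```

View pics/h2.png

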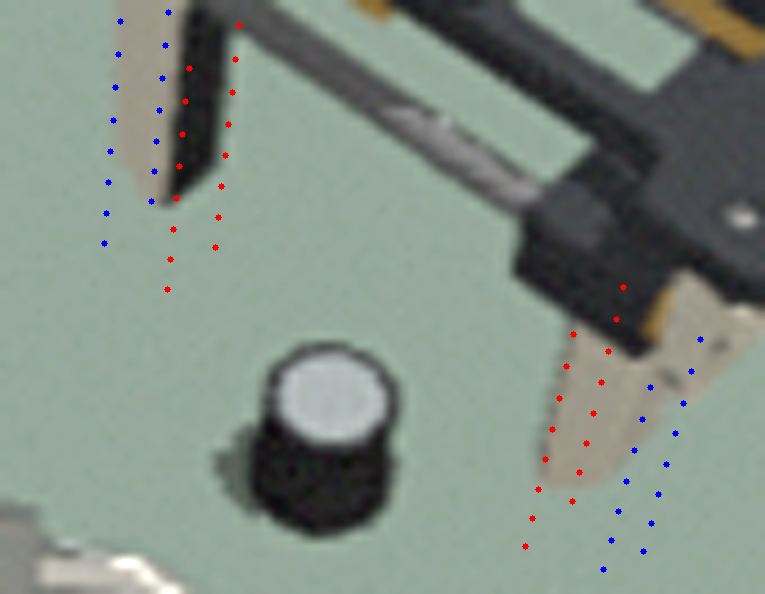

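Request:
jog_arm(
  commands=[0.14,0,0,0.005,7,0.14,0,0,0.005,7,0.14,0,0,0.005,7,0.14,0,0,0.005,7,0.14,0,0,0.005,7,0.14,0,0,0.005,7,0.14,0,0,0.005,7,0.14,0,0,0.005,7,0.14,0.002,0,0.01,0,0.14,0,0,0.01,0,0.14,0,0,0.01,0,0.14,0,0,0.01,0,0.14,0,0,0.01,0,0.14,0,0,0.01,0,0.14,0,0,0,0,0.14,0,0,0,0,0.14,0,0,0,0],
)

```text
t: 9.78
tool_pos: [0.7053, 0.1519, 0.0416]
orientation: [-2.847, 1.327, -0.001]
force: [0.2, -0.2, 0.3]
opening: 0.0401
```

```bash
python3 e.py -; sed -i 's/300,80,460,240/300,130,460,270/' gg.py; python3 gg.py h3
```

```text
t 9.78 clampframe -0.1492 0.0006 0.0416 phi -0.8724 z [ 0.001  0.    -1.   ] F [ 0.22 -0.19  0.34] open 0.04006638826703322 q6 1.013
9.7833 [0.70534712 0.15187547 0.04161907] 0.04006638826703322 [ 0.001 -0.012 -0.011  0.    -0.002  0.001]
```

View pics/h3_scene_raw.png

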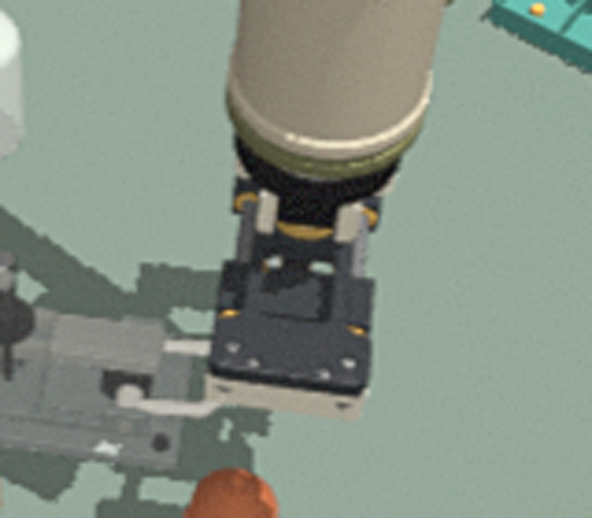

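View pics/h3_top_raw.png

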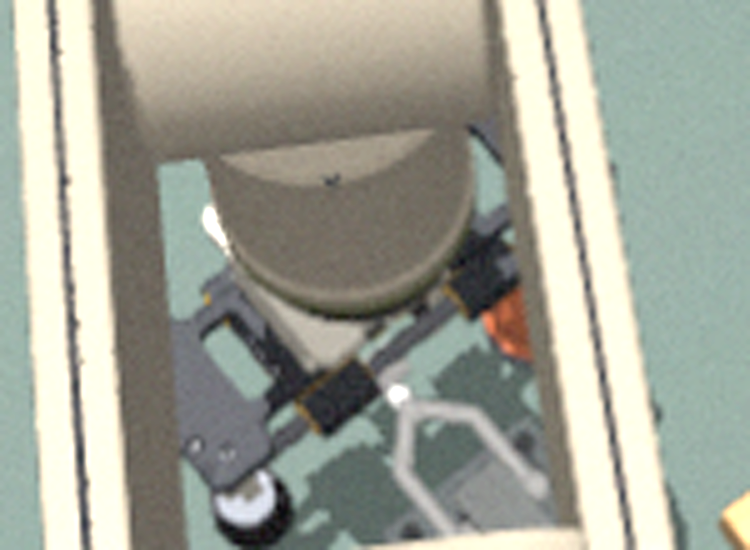

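Request:
jog_arm(
  commands=[0.14,0,0,0.006,0,0.14,0,0,0.006,0,0.14,0,0,0.006,0,0.14,0,0,0.006,0,0.14,0,0,0.006,0,0.14,0,0,0.005,0,0.14,0,0,0,0,0.14,0,0,0,0],
)

```text
t: 10.55
tool_pos: [0.7046, 0.1517, 0.0055]
orientation: [2.847, -1.328, -0.002]
force: [-0.2, 0.3, 0.6]
opening: 0.0402
```

Request:
jog_arm(
  commands=[0.8,0,0,0,0,0.8,0,0,0,0,0.8,0,0,0,0,0.8,0,0,0,0],
  grip_force=10,
)

```text
t: 10.88
tool_pos: [0.7047, 0.153, 0.0067]
orientation: [-2.847, 1.327, 0.002]
force: [-2.1, 2.7, 1.4]
opening: 0.0237
```

```bash
python3 e.py -; python3 gg.py h4
```

```text
t 10.88 clampframe -0.1495 -0.0007 0.0067 phi -0.8722 z [-0.001  0.001 -1.   ] F [-2.07  2.75  1.38] open 0.02371449167722643 q6 1.014
10.8833 [0.70469245 0.15301839 0.00673326] 0.02371449167722643 [ 0.001 -0.001  0.001 -0.008 -0.002 -0.001]
```

View pics/h4_top_raw.png

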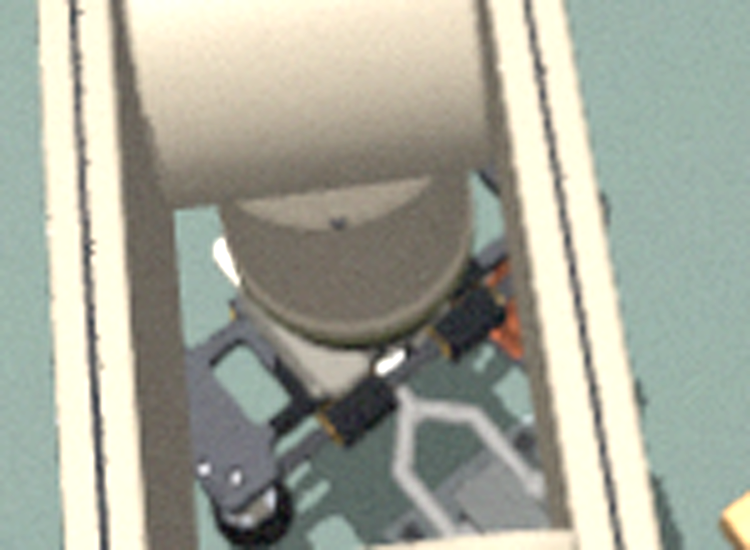

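Request:
jog_arm(
  commands=[0.8,0,0.001,-0.0055,0,0.8,0,0.0014,-0.0054,0,0.8,0,0.0017,-0.0053,0,0.8,0,0.0021,-0.0052,0,0.8,0,0.0025,-0.005,0,0.8,0,0.0028,-0.0048,0,0.8,0,0.0031,-0.0046,0,0.8,0,0.0035,-0.0044,0],
)

```text
t: 11.65
tool_pos: [0.6901, 0.1408, 0.0464]
orientation: [-2.847, 1.327, 0.003]
force: [-2.7, 4.8, -2.6]
opening: 0.0238
```

```bash
python3 e.py 5
```

```text
t 11.65 clampframe -0.1305 -0.0006 0.0464 phi -0.8723 z [-0.002  0.001 -1.   ] F [-2.68  4.81 -2.56] open 0.0238387119314358 q6 1.0
```

View pics/s_5.png

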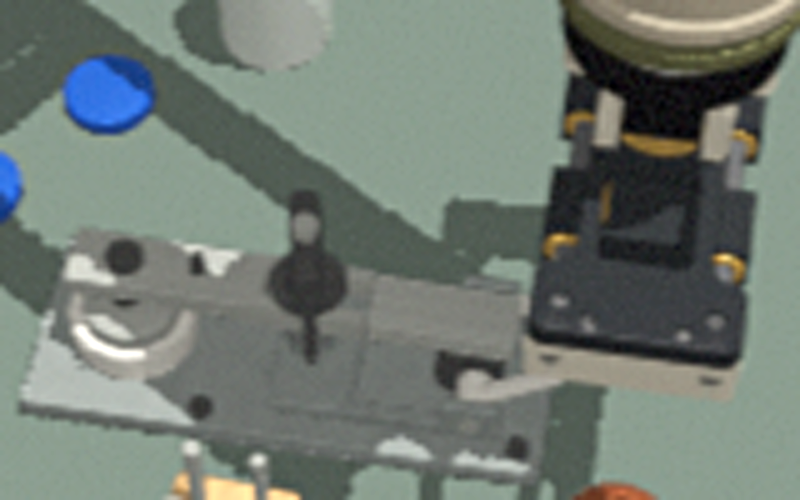

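View pics/t_5.png

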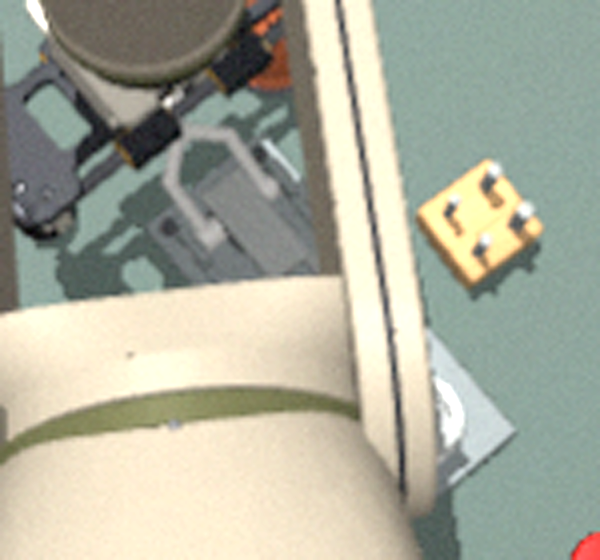

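Request:
jog_arm(
  commands=[0.8,0,0.0038,-0.0042,0,0.8,0,0.004,-0.0039,0,0.8,0,0.0043,-0.0036,0,0.8,0,0.0045,-0.0033,0,0.8,0,0.0048,-0.003,0,0.8,0,0.005,-0.0026,0,0.8,0,0.0051,-0.0023,0,0.8,0,0.0053,-0.0019,0,0.8,0,0.0054,-0.0015,0,0.8,0,0.0055,-0.0011,0,0.8,0,0.0055,-0.0008,0,0.8,0,0.0056,-0.0004,0,0.8,0,0,0,0,0.8,0,0,0,0],
)

```text
t: 12.92
tool_pos: [0.6452, 0.103, 0.0758]
orientation: [-2.847, 1.327, 0.002]
force: [-5.1, 5.8, 1.9]
opening: 0.0242
```

```bash
python3 e.py 6
```

```text
t 12.92 clampframe -0.0717 -0.0005 0.0758 phi -0.8725 z [-0.001  0.001 -1.   ] F [-5.08  5.83  1.95] open 0.024192245457144317 q6 0.951
```

View pics/s_6.png

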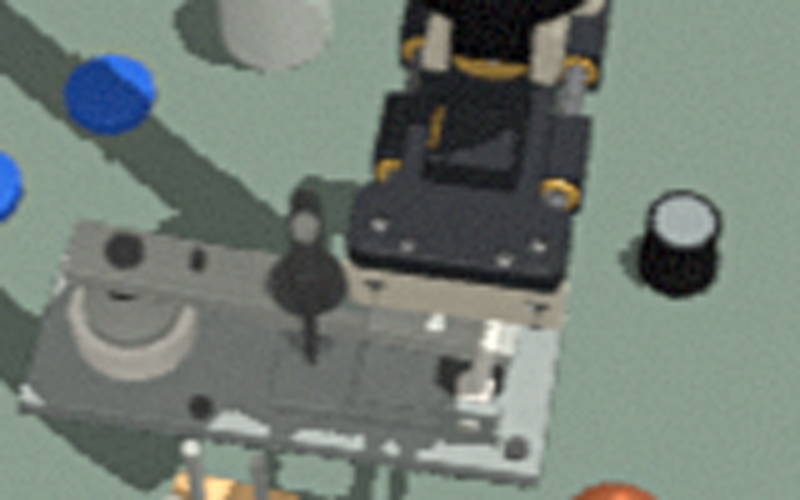

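View pics/t_6.png

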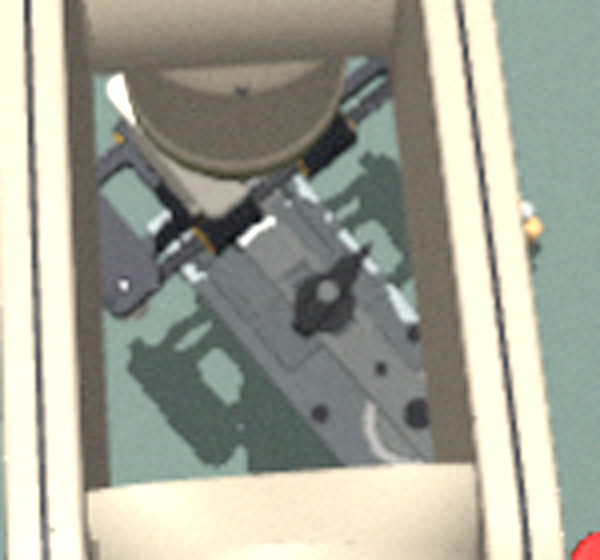

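Request:
jog_arm(
  commands=[0.8,0,0.003,0,0,0.8,0,0.002,0,0,0.8,0,0,0,0,0.8,0,0,0,0],
)

```text
t: 13.35
tool_pos: [0.6419, 0.1002, 0.076]
orientation: [-2.846, 1.327, 0.001]
force: [-4.6, 6.8, 2.3]
opening: 0.0239
```

```bash
python3 e.py -
```

```text
t 13.35 clampframe -0.0673 -0.0005 0.076 phi -0.8722 z [-0.     0.001 -1.   ] F [-4.57  6.79  2.35] open 0.023920051388360605 q6 0.947
```

Request:
jog_arm(
  commands=[0.8,0,0.003,0,0,0.8,0,0.003,0,0,0.8,0,0,0,0,0.8,0,0,0,0],
)

```text
t: 13.68
tool_pos: [0.6383, 0.0972, 0.076]
orientation: [-2.845, 1.325, -0.001]
force: [2.0, 10.2, -2.9]
opening: 0.0234
```

```bash
python3 e.py 7; python3 - <<'E'
import cv2
E
```

```text
t 13.68 clampframe -0.0627 -0.0004 0.076 phi -0.8721 z [ 0.002  0.003 -1.   ] F [ 2.01 10.17 -2.85] open 0.023432661373829794 q6 0.941
```

View pics/s_7.png

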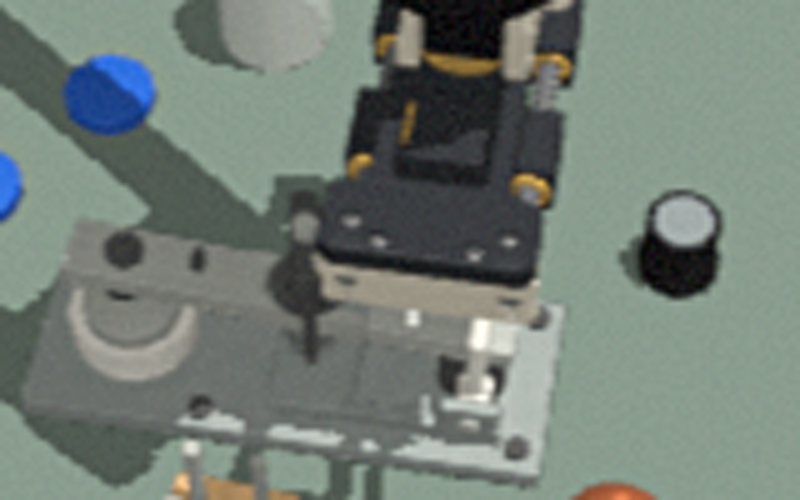

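View pics/t_7.png

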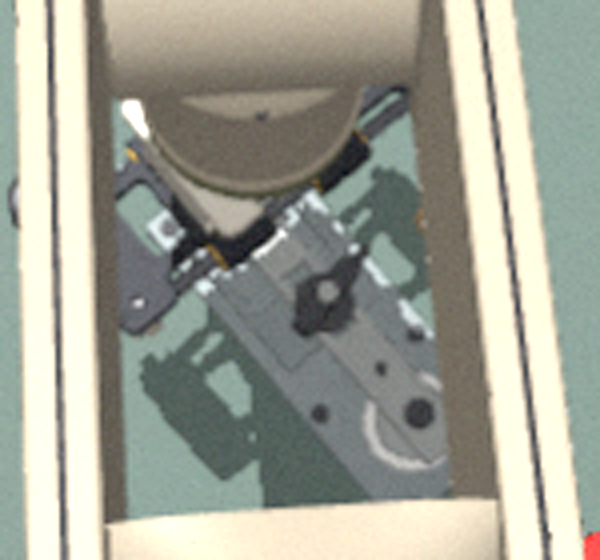

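Request:
jog_arm(
  commands=[0.14,0,-0.002,0,0,0.14,0,-0.001,0,0,0.14,0,0,0,0,0.14,0,0,-0.015,0,0.14,0,0,-0.03,0,0.14,0,0,-0.03,0,0.14,0,0,0,0],
)

```text
t: 14.37
tool_pos: [0.644, 0.0968, 0.1582]
orientation: [-2.843, 1.327, -0.015]
force: [1.0, -0.2, 1.7]
opening: 0.0401
```

```bash
python3 e.py 8;cat > nutang.py <<'E'
from ov import *
b=robot.read_camera('top')
for q in((351.6,189.4),):
    X=atz(b,*q,.064); d=X[:2]-C[:2]; print(X,np.hypot(*d),np.arctan2(d[1],d[0]), np.arctan2(d[1],d[0])+2.445)
E
python3 nutang.py
```

```text
t 14.37 clampframe -0.0669 0.0035 0.1582 phi -0.8733 z [ 0.011  0.    -1.   ] F [ 0.97 -0.18  1.68] open 0.040092066217774405 q6 0.944
[0.6233158  0.03391055 0.064     ] 0.039895961979000596 -0.6049434634867581 1.8400565365132417
```

View pics/s_8.png

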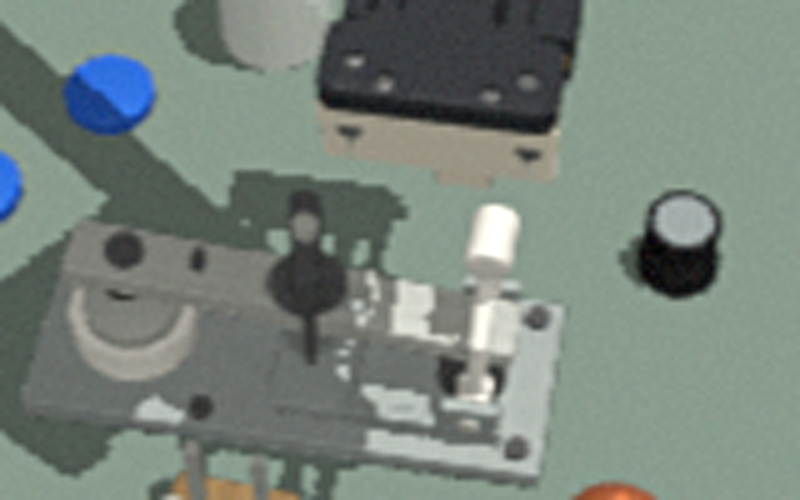

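View pics/t_8.png

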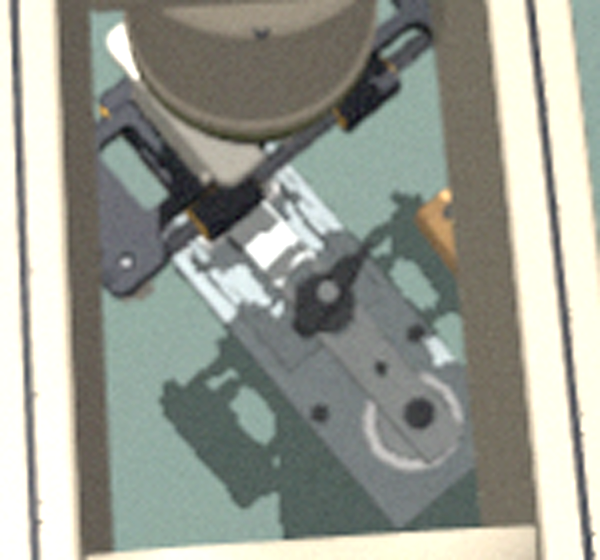

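Request:
jog_arm(
  commands=[0.14,0,0.01,0,0,0.14,0,0.016,0,0,0.14,0,0.016,0,0,0.14,0,0.016,0,0,0.14,0,0.008,0,-6.9,0.14,0,0,0.005,-6.9,0.14,0,0,0.005,-6.9,0.14,0,0,0.005,-6.9,0.14,0,0,0.005,-6.9,0.14,0,0,0.005,-6.9,0.14,0,0,0,-6.9,0.14,0,0,0,-6.9,0.14,0,0,0,-6.9,0.14,0,0,0,-6.9,0.14,0,0,0,-6.9,0.14,0,0,0,-6.9,0.14,0,0,0,-6.9,0.14,0,0,0,-6.9,0.14,0,0,0,-6.9,0.14,0,0,0,0],
)

```text
t: 16.18
tool_pos: [0.5882, 0.0545, 0.123]
orientation: [-2.8, -1.421, 0.005]
force: [-0.6, -0.5, -0.7]
opening: 0.0402
```

```bash
sed -i 's/300,130,460,270/230,120,390,260/;s/220,80,370,190/270,130,420,250/' gg.py; python3 e.py -; python3 gg.py n1
```

```text
t 16.18 clampframe 0.0032 0.0001 0.123 phi 0.9393 z [-0.003 -0.    -1.   ] F [-0.59 -0.46 -0.7 ] open 0.04020523383328205 q6 -0.933
16.1833 [0.58816095 0.05447577 0.12303618] 0.04020523383328205 [ 0.    -0.001 -0.005  0.002  0.001  0.237]
```

View pics/n1_scene.png

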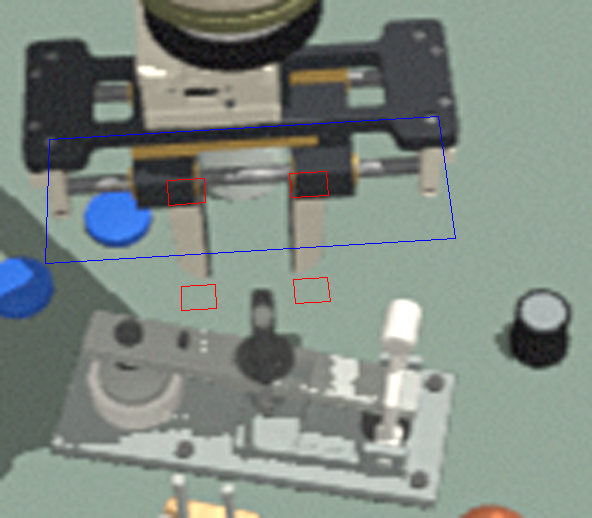

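View pics/n1_top_raw.png

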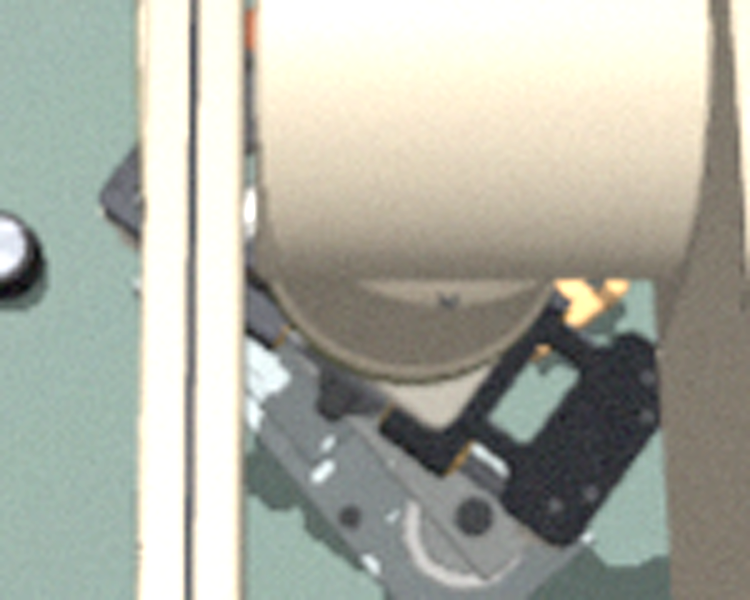

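Request:
jog_arm(
  commands=[0.14,0.002,0,0.008,0,0.14,0,0,0.012,0,0.14,0,0,0.012,0,0.14,0,0,0.012,0,0.14,0,0,0.008,0,0.14,0,0,0,0,0.14,0,0,0,0],
)

```text
t: 16.87
tool_pos: [0.5898, 0.0564, 0.0718]
orientation: [-2.805, -1.413, 0.003]
force: [-0.4, 0.0, 0.8]
opening: 0.0398
```

```bash
python3 e.py -; python3 gg.py n2
```

```text
t 16.87 clampframe 0.0007 -0.0003 0.0718 phi 0.9335 z [-0.002 -0.    -1.   ] F [-0.4   0.01  0.81] open 0.039797046527791674 q6 -0.925
16.8667 [0.58980037 0.05640055 0.07183554] 0.039797046527791674 [-0.    -0.02  -0.026 -0.001  0.006 -0.003]
```

View pics/n2_scene.png

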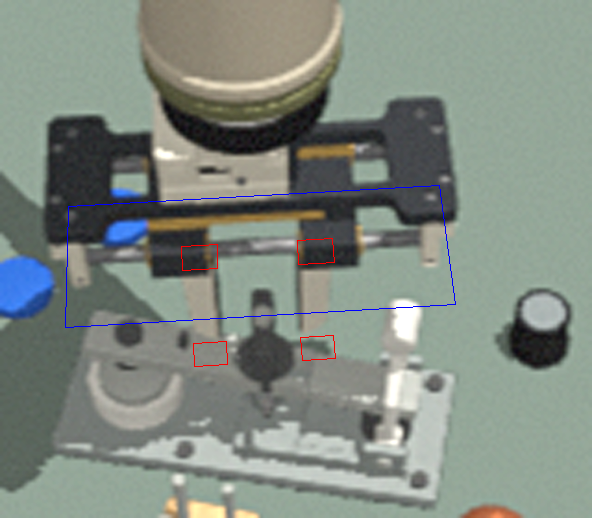

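Request:
jog_arm(
  commands=[0.14,0,0,0.003,0,0.14,0,0,0.003,0,0.14,0,0,0.003,0,0.14,0,0,0.002,0,0.14,0,0,0,0,0.14,0,0,0,0],
)

```text
t: 17.47
tool_pos: [0.5905, 0.0564, 0.0618]
orientation: [-2.805, -1.414, 0.001]
force: [-0.3, 0.5, -1.1]
opening: 0.04
```

```bash
python3 e.py -; python3 gg.py n3
```

```text
t 17.47 clampframe 0.0001 0.0001 0.0618 phi 0.9337 z [-0.  0. -1.] F [-0.32  0.53 -1.1 ] open 0.04001597073270701 q6 -0.925
17.4667 [0.59048808 0.05642961 0.0618068 ] 0.04001597073270701 [ 0.    -0.004 -0.006 -0.002  0.001 -0.001]
```

View pics/n3_scene_raw.png

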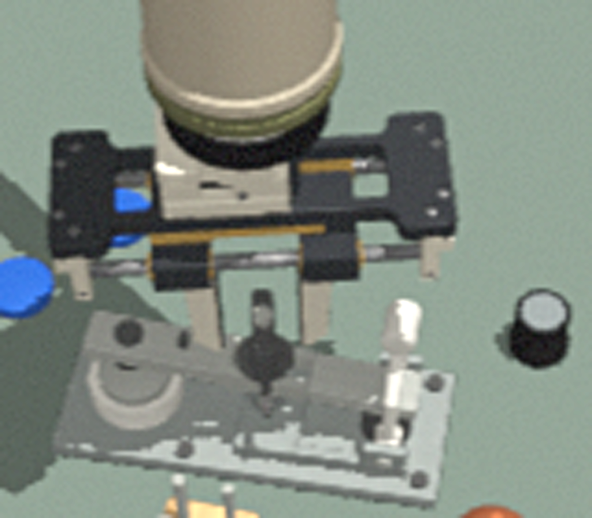

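Request:
jog_arm(
  commands=[1,0,0,0,0,1,0,0,0,0,1,0,0,0,0,1,0,0,0,0,1,0,0,0,0],
  grip_force=25,
)

```text
t: 17.98
tool_pos: [0.5912, 0.057, 0.0622]
orientation: [-2.805, -1.414, -0.003]
force: [6.1, 8.2, -5.6]
opening: 0.0118
```

```bash
python3 e.py -; python3 gg.py n4; python3 -c "
from h import *
print(robot.read_state()['wrist_torque'])"
```

```text
t 17.98 clampframe -0.0008 0.0001 0.0622 phi 0.9337 z [ 0.001  0.001 -1.   ] F [ 6.15  8.16 -5.59] open 0.011776852862921 q6 -0.925
17.9833 [0.59122002 0.05704072 0.06224896] 0.011776852862921 [ 0.011  0.002 -0.007  0.03  -0.023 -0.   ]
[ 0.62321951 -0.59940447 -0.03951564]
```

View pics/n4_scene_raw.png

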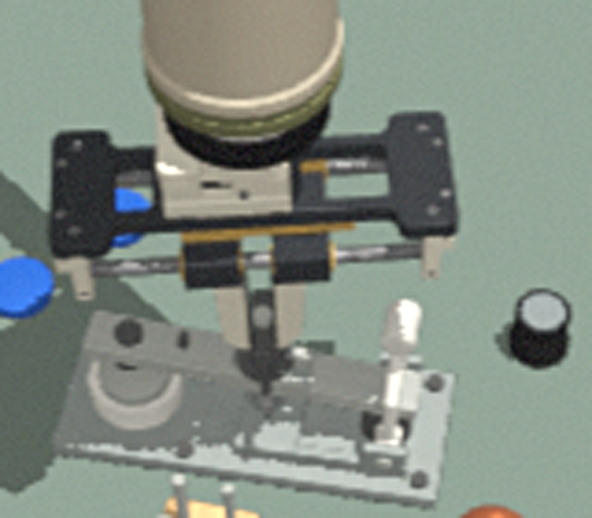

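Request:
jog_arm(
  commands=[1,0.0008,0,0,0,1,0,0,0.0001,5,1,0,0,0.0001,5.4,1,0,0,0.0002,5.4,1,0,0,0.0001,5.4,1,0,0,0.0002,5.4,1,0,0,0.0001,5.4,1,0,0,0.0002,5.4,1,0,0,0.0001,5.4,1,0,0,0.0002,5.4,1,0,0,0.0001,5.4],
)

```text
t: 19.0
tool_pos: [0.5906, 0.0568, 0.0607]
orientation: [3.141, -0.01, -0.002]
force: [-1.9, 1.1, 2.4]
opening: 0.0113
```

```bash
python3 e.py -; python3 gg.py n5; python3 -c "
from h import *
print(robot.read_state()['wrist_torque'])"
```

```text
t 19.0 clampframe -0.0002 -0.0001 0.0607 phi -0.0063 z [-0.001 -0.    -1.   ] F [-1.94  1.15  2.44] open 0.011286068335591443 q6 0.016
19.0 [0.59056329 0.0568462  0.06073595] 0.011286068335591443 [ 1.000e-03 -1.000e-03  2.000e-03  1.000e-03 -1.000e-03  1.124e+00]
[-0.06420385  0.66081226 -0.07384127]
```

View pics/n5_scene_raw.png

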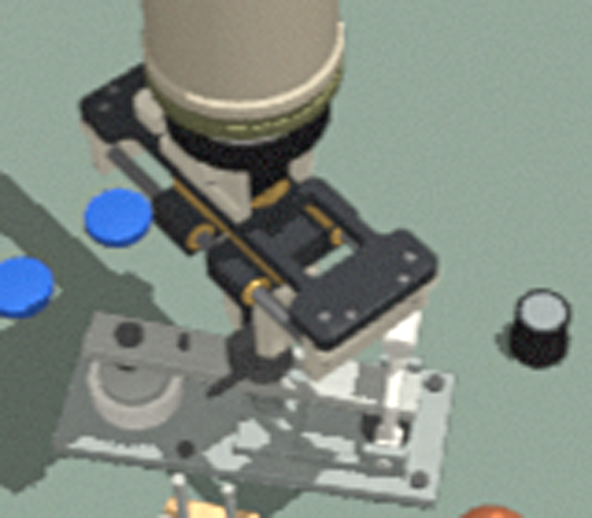

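Request:
jog_arm(
  commands=[1,0,0,0.0001,5,1,0,0,0.0001,5,1,0,0,0.0002,5,1,0,0,0.0001,5,1,0,0,0.0001,5,1,0,0,0.0002,5,1,0,0,0.0001,5,1,0,0,0.0001,5,1,0,0,0.0002,4,1,0,0,0.0001,3,1,0,0,0,2,1,0,0,0,1,1,0,0,0,0,1,0,0,0,0],
)

```text
t: 20.27
tool_pos: [0.59, 0.0572, 0.0594]
orientation: [2.848, -1.324, -0.004]
force: [-6.4, 1.6, 5.8]
opening: 0.0118
```

```bash
python3 e.py 9; python3 -c "
from h import *
print(robot.read_state()['wrist_torque'])"
```

```text
t 20.27 clampframe 0.0 -0.0008 0.0594 phi -0.8706 z [-0.002  0.    -1.   ] F [-6.35  1.65  5.84] open 0.011751001395657396 q6 0.881
[0.27556106 1.36625877 0.01708604]
```

View pics/s_9.png

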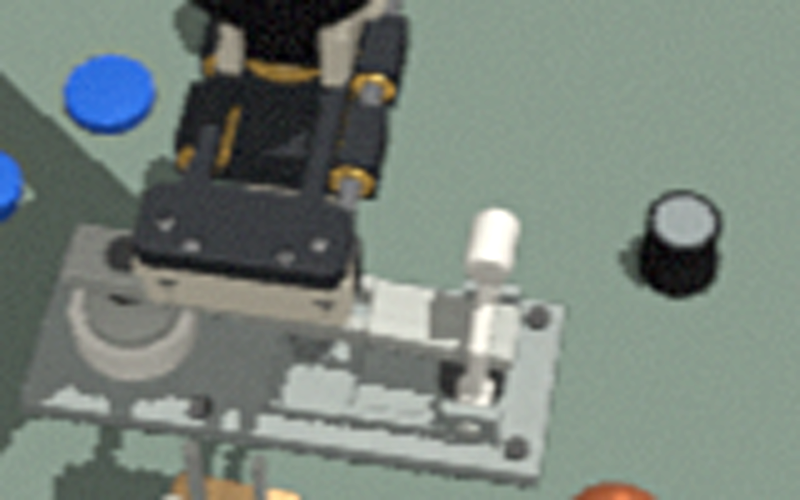

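View pics/t_9.png

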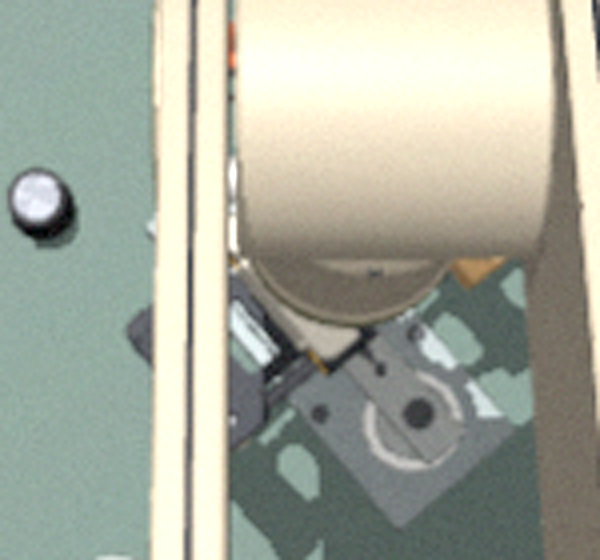

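Request:
jog_arm(
  commands=[0.14,0,0,0,0,0.14,0,0,0,0,0.14,0,0,0,0,0.14,0,0,-0.01,0,0.14,0,0,-0.03,0,0.14,0,0,-0.04,0,0.14,0,-0.035,-0.02,0,0.14,0,-0.04,0,0,0.14,0,-0.04,0,0,0.14,0,-0.035,0,0],
)

```text
t: 21.2
tool_pos: [0.7083, 0.1547, 0.1615]
orientation: [-2.845, 1.329, -0.004]
force: [1.0, -0.4, 0.1]
opening: 0.0399
```

```bash
python3 e.py 10; cat > p.py <<'E'
from ov import *
C[2]=-2.445
a=robot.read_camera('scene');b=robot.read_camera('top')
for n in('index_post','nut_pointer','nut_grip','lever_grip'):
    A=robot.pinpoint(n,a);B=robot.pinpoint(n,b)
    print(n,[(round(d['score'],2),round(d['position'][1]*640,1),round(d['position'][0]*400,1)) for d in A[:2]],[(round(d['score'],2),round(d['position'][1]*640,1),round(d['position'][0]*400,1)) for d in B[:2]])
    if A and B:
        f=lambda d:(d['position'][1]*640,d['position'][0]*400)
        X=tri([ray(a,*f(A[0])),ray(b,*f(B[0]))]);d=X[:2]-C[:2];c,q=np.cos(C[2]),np.sin(C[2]);print(c*d[0]+q*d[1],-q*d[0]+c*d[1],X[2])
overlay(a,'pics/p_s.png',(240,185,360,260),3,1.4,6,C=C,draw=False)
overlay(b,'pics/p_t.png',(310,160,410,260),3,1.4,6,C=C,draw=False)
overlay(b,'pics/p_t1.png',(310,160,410,260),3,1.4,6,C=C)
overlay(a,'pics/p_s1.png',(240,185,360,260),3,1.4,6,C=C)
E
python3 p.py
```

```text
t 21.2 clampframe -0.1533 0.0003 0.1615 phi -0.874 z [ 0.003  0.001 -1.   ] F [ 0.96 -0.43  0.09] open 0.03985658728427551 q6 1.018
index_post [(0.9, 278.1, 210.4), (0.71, 285.7, 276.6)] [(0.61, 355.5, 218.3)]
0.04296902657495422 0.004151295356592293 0.08214589751624031
nut_pointer [(0.83, 279.2, 214.8)] []
nut_grip [(0.8, 298.1, 211.2), (0.47, 284.9, 276.7)] []
lever_grip [(0.67, 338.8, 213.6)] [(0.47, 316.8, 175.7)]
-0.07411947534881387 -0.001845897969067492 0.08978649966603927
```

View pics/p_s.png

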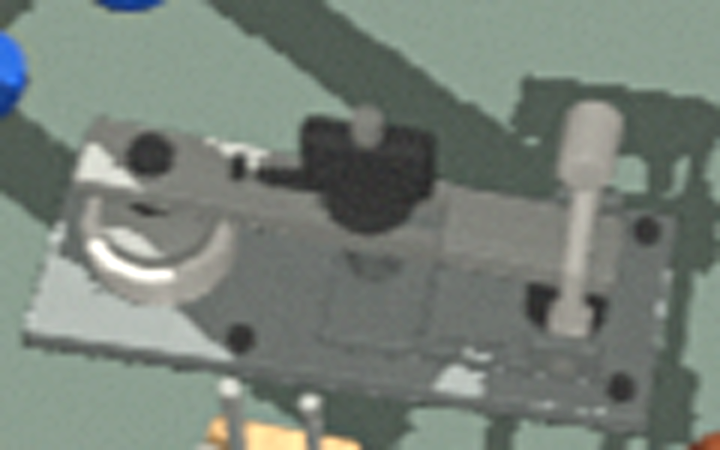

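View pics/p_t.png

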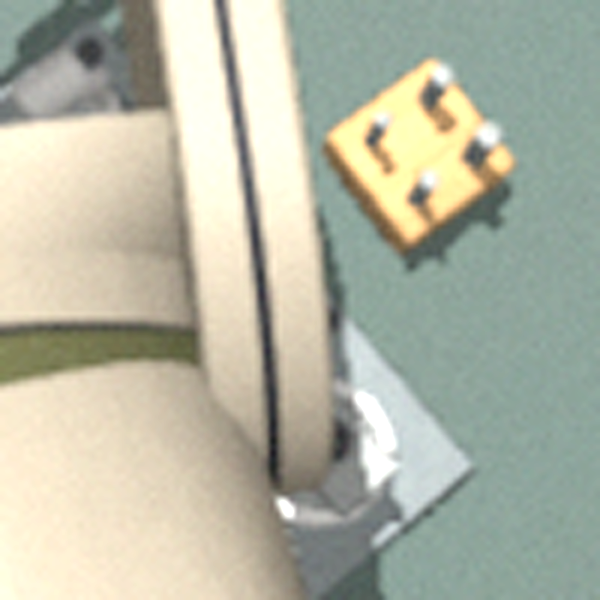

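View pics/p_t1.png

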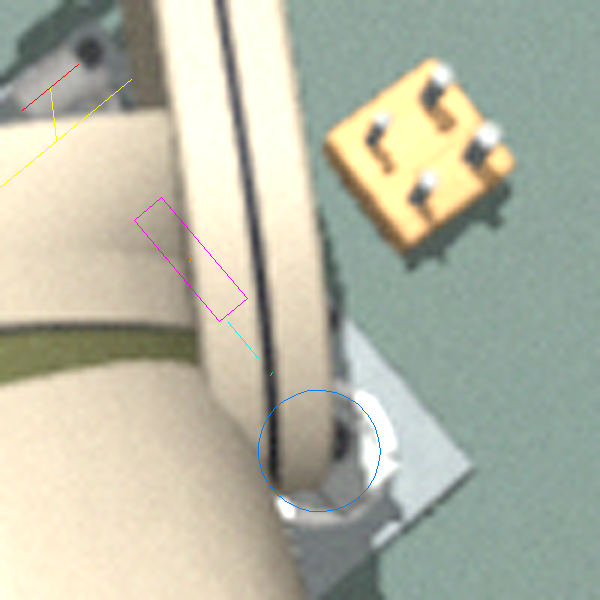

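View pics/p_s1.png

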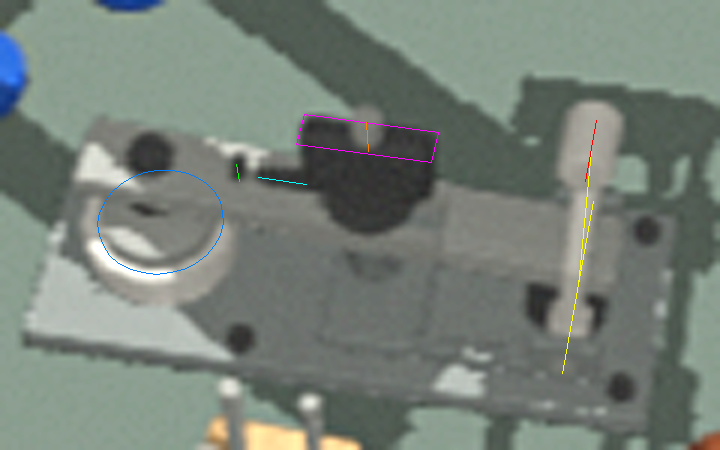

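Request:
jog_arm(
  commands=[0.14,-0.001,0.02,0,0,0.14,0,0.025,0,0,0.14,0,0.02,0,0,0.14,0,0.0125,0,0,0.14,0,0,0.01,0,0.14,0,0,0.015,0,0.14,0,0,0.015,0,0.14,0,0,0.015,0,0.14,0,0,0.012,0,0.14,0,0,0.011,0,0.14,0,0,0.008,0,0.14,0,0,0,0,0.14,0,0,0,0],
)

```text
t: 22.88
tool_pos: [0.6459, 0.1044, 0.0729]
orientation: [2.846, -1.33, -0.001]
force: [0.5, 0.5, 0.6]
opening: 0.0398
```

```bash
python3 e.py 11
```

```text
t 22.88 clampframe -0.0732 -0.0011 0.0729 phi -0.8744 z [-0.001 -0.    -1.   ] F [0.47 0.48 0.58] open 0.03979963792227567 q6 0.956
```

View pics/s_11.png

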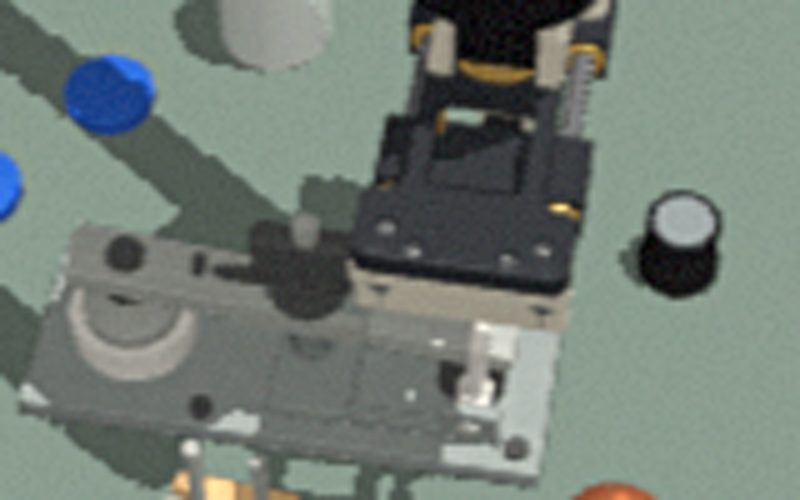

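View pics/t_11.png

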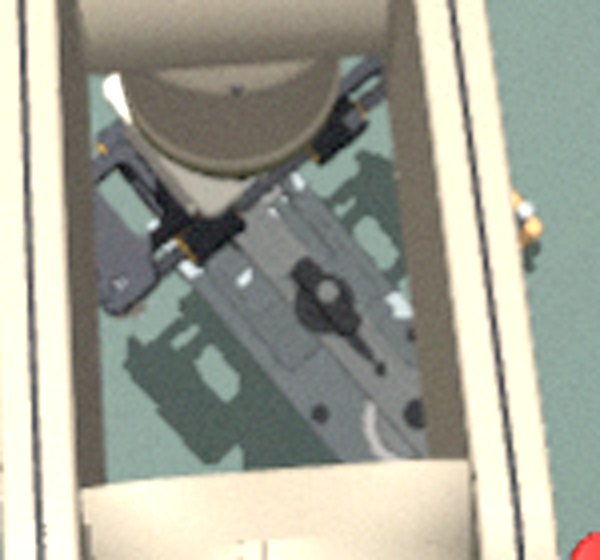

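```bash
python3 - <<'E'
from ov import *
C[2]=-2.445
b=robot.read_camera('top')
overlay(b,'pics/q_t.png',(325,185,375,245),3,1.4,10,C=C,draw=False)
overlay(b,'pics/q_t1.png',(325,185,375,245),3,1.4,10,C=C)
E
```

```text
(no output)
```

View pics/q_t.png

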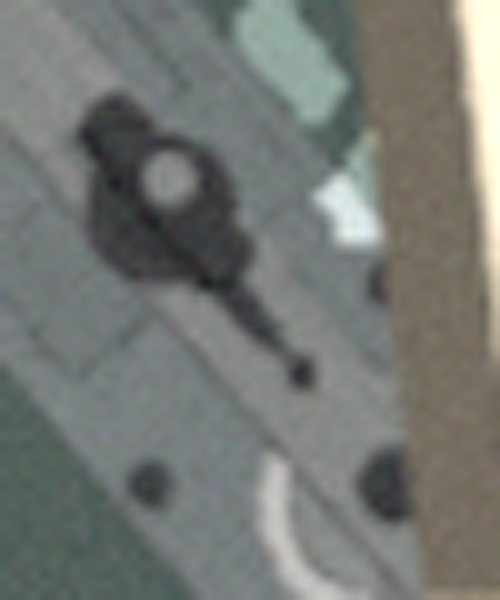

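View pics/q_t1.png

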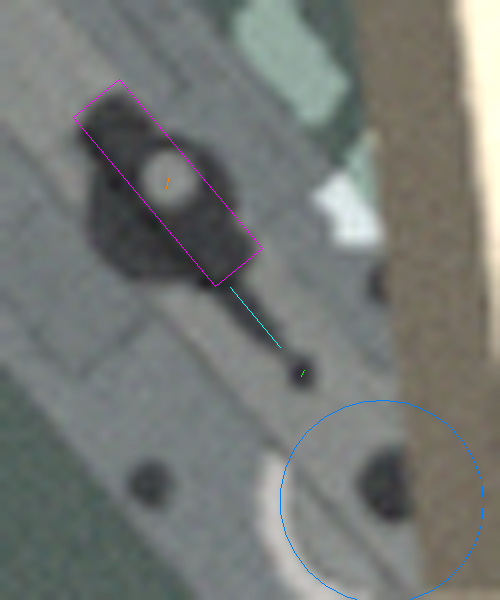

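Request:
jog_arm(
  commands=[0.8,0,0,0,0,0.8,0,0,0,0,0.8,0,0,0,0,0.8,0,0,0,0,0.8,0,-0.0056,0.0004,0,0.8,0,-0.0055,0.0008,0,0.8,0,-0.0055,0.0011,0,0.8,0,-0.0054,0.0015,0,0.8,0,-0.0053,0.0019,0,0.8,0,-0.0051,0.0023,0,0.8,0,-0.005,0.0026,0,0.8,0,-0.0048,0.003,0],
  grip_force=15,
)

```text
t: 24.03
tool_pos: [0.6794, 0.1321, 0.0598]
orientation: [-2.846, 1.33, -0.001]
force: [-1.8, 0.7, 4.4]
opening: 0.0236
```

```bash
python3 e.py 12
```

```text
t 24.03 clampframe -0.1166 -0.0009 0.0598 phi -0.8742 z [ 0.001  0.    -1.   ] F [-1.84  0.69  4.41] open 0.02360117627347006 q6 0.992
```

View pics/t_12.png

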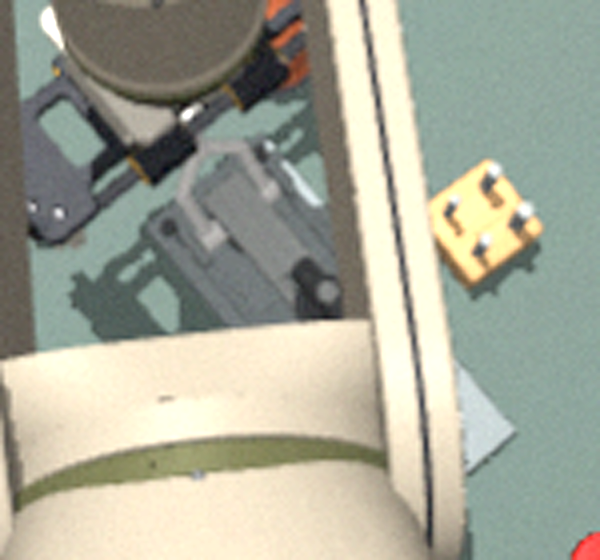

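View pics/s_12.png

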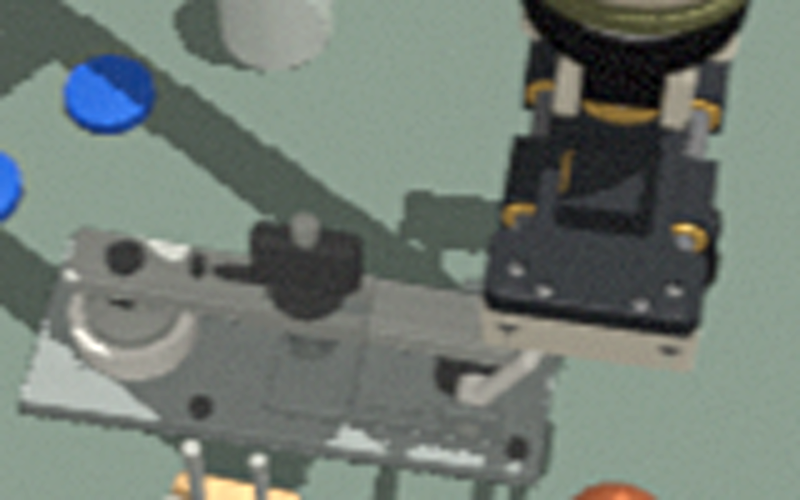

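Request:
jog_arm(
  commands=[0.8,0,-0.0045,0.0033,0,0.8,0,-0.0043,0.0036,0,0.8,0,-0.004,0.0039,0,0.8,0,-0.0038,0.0042,0,0.8,0,-0.0035,0.0044,0,0.8,0,-0.0031,0.0046,0,0.8,0,-0.0028,0.0048,0,0.8,0,-0.0025,0.005,0,0.8,0,-0.0021,0.0052,0,0.8,0,-0.0017,0.0053,0,0.8,0,-0.0014,0.0054,0,0.8,0,-0.001,0.0055,0,0.8,0,0,0,0,0.8,0,0,0,0],
)

```text
t: 25.3
tool_pos: [0.7066, 0.1549, 0.0044]
orientation: [-2.844, 1.329, -0.003]
force: [6.1, 4.8, -0.2]
opening: 0.0237
```

```bash
python3 e.py 13
```

```text
t 25.3 clampframe -0.1521 -0.0009 0.0044 phi -0.8741 z [ 0.003  0.002 -1.   ] F [ 6.11  4.82 -0.25] open 0.023717047137259622 q6 1.018
```

View pics/t_13.png

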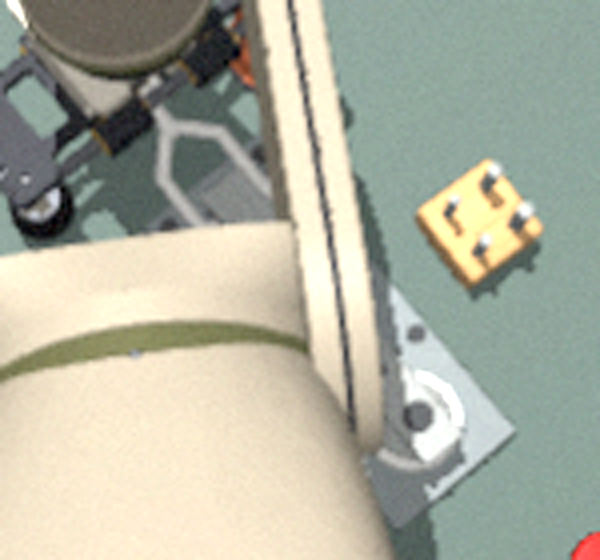

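View pics/s_13.png

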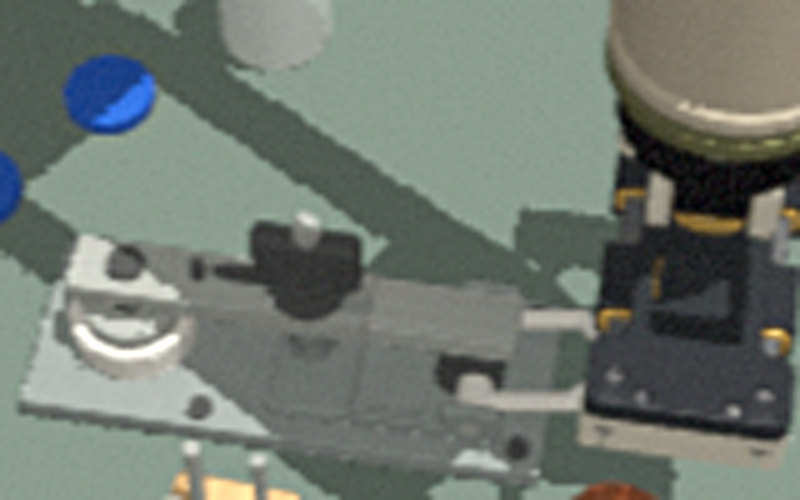

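Request:
jog_arm(
  commands=[0.8,0,-0.001,0.003,0,0.8,0,-0.001,0.003,0,0.8,0,0,0,0,0.8,0,0,0,0],
)

```text
t: 25.73
tool_pos: [0.7073, 0.1555, -0.0019]
orientation: [-2.845, 1.33, -0.001]
force: [3.7, 4.0, 0.3]
opening: 0.0236
```

```bash
python3 e.py -
```

```text
t 25.73 clampframe -0.153 -0.0009 -0.0019 phi -0.8743 z [ 0.001  0.001 -1.   ] F [3.71 4.03 0.31] open 0.023608405026013912 q6 1.02
```

Request:
jog_arm(
  commands=[0.8,0,0,0.003,0,0.8,0,0,0.003,0,0.8,0,0,0,0,0.8,0,0,0,0],
)

```text
t: 26.07
tool_pos: [0.7077, 0.1555, -0.0057]
orientation: [-2.845, 1.329, -0.002]
force: [-2.0, 3.6, 13.2]
opening: 0.0237
```

```bash
python3 e.py 14
```

```text
t 26.07 clampframe -0.1534 -0.0007 -0.0057 phi -0.8743 z [ 0.002  0.001 -1.   ] F [-1.97  3.56 13.22] open 0.023654005027241843 q6 1.02
```

View pics/t_14.png

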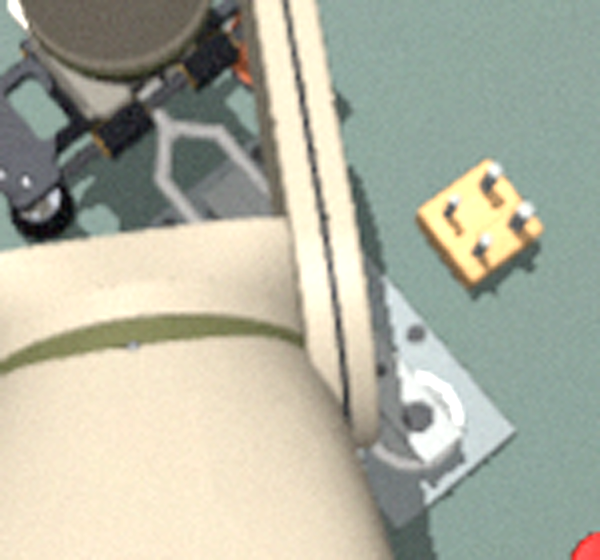

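View pics/s_14.png

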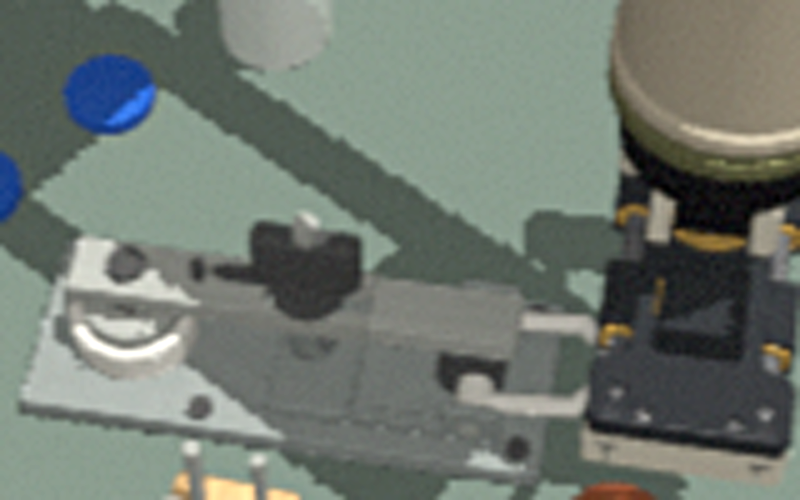

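Request:
jog_arm(
  commands=[0.8,0,0,-0.003,0,0.14,0,0,0,0,0.14,0,0,0,0,0.14,0,0,0,0,0.14,0,0,-0.02,0,0.14,0,0,-0.03,0,0.14,0,0,-0.035,0,0.14,0,0,-0.035,0,0.14,0,0,-0.035,0,0.14,-0.035,0,-0.02,0,0.14,-0.04,0,0,0,0.14,-0.04,0,0,0,0.14,-0.04,0,0,0,0.14,-0.04,0,0,0,0.14,-0.04,0,0,0,0.14,-0.04,0,0,0,0.14,0,0,0,0,0.14,0,0,0,0],
)

```text
t: 27.67
tool_pos: [0.5283, 0.3673, 0.1696]
orientation: [2.847, -1.324, -0.001]
force: [0.4, -0.7, 0.0]
opening: 0.0399
```

```bash
python3 e.py 15; python3 - <<'E'
from ov import *
C[2]=-2.445
a=robot.read_camera('scene');b=robot.read_camera('top')
overlay(a,'pics/r_s.png',(240,185,390,265),3,0,5,C=C,draw=False)
overlay(a,'pics/r_s1.png',(240,185,390,265),3,0,5,C=C)
overlay(b,'pics/r_t.png',(260,110,420,260),3,0,5,C=C,draw=False)
E
python3 b.py
```

```text
t 27.67 clampframe -0.1516 -0.2782 0.1696 phi -0.8708 z [-0.001 -0.001 -1.   ] F [ 0.38 -0.7   0.01] open 0.03986579289774076 q6 1.399
lever_pivot [0.6354 0.1015 0.0184]
lever_grip [0.7107 0.1563 0.04  ]
nut_grip [0.5855 0.0542 0.0852]
index_post [0.5576 0.0254 0.0761]
nest [0.532  0.0111 0.0346]
clamp [0.5906 0.0566 0.0086]
[ 0.58950161  0.05645369 -2.46281377] 26.26752943704836
lever_pivot 66 [0.1 0.3]
lever_pivot 67 [-1.3 -6.2]
lever_grip 66 [-3.1 -0.4]
lever_grip 67 [3.5 2.7]
nut_grip 66 [ 1.5 -0.1]
nut_grip 67 [-1.6 -2.5]
index_post 66 [-0.8  0.2]
index_post 67 [-2.6  1.2]
nest 66 [1.9 2.2]
nest 67 [2.5 2. ]
clamp 66 [0.4 1.8]
clamp 67 [0.4 1.4]
blower [array([0.741, 0.087, 0.   ]), array([0.744, 0.083, 0.   ])]
loupe [array([0.654, 0.211, 0.   ]), array([0.652, 0.202, 0.   ])]
bottle [array([0.428, 0.156, 0.   ]), array([0.438, 0.166, 0.   ])]
punches [array([ 0.643, -0.03 ,  0.   ]), array([0.566, 0.029, 0.   ])]
```

View pics/r_s.png

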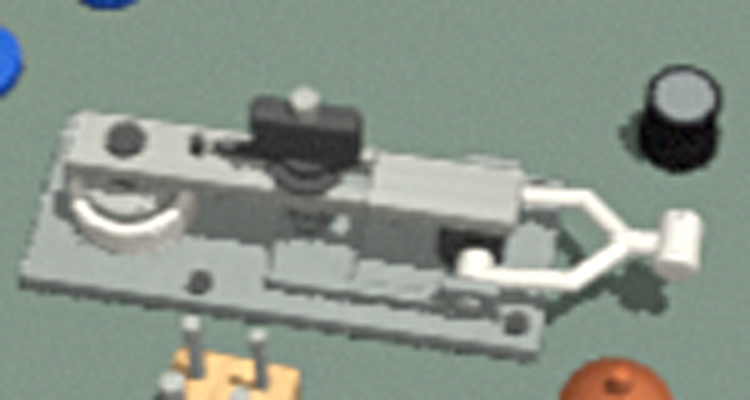

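View pics/r_s1.png

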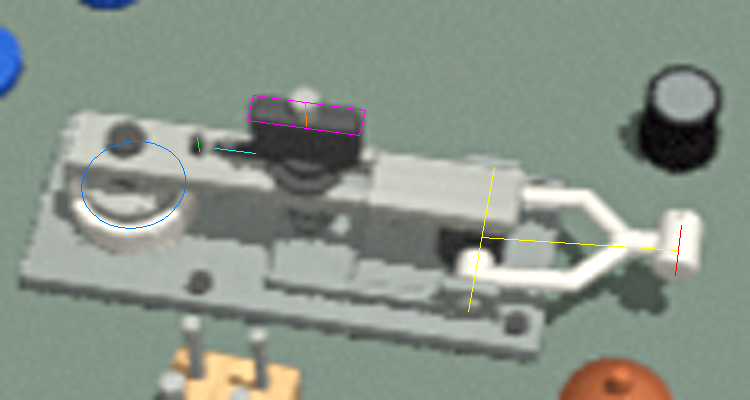

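View pics/r_t.png

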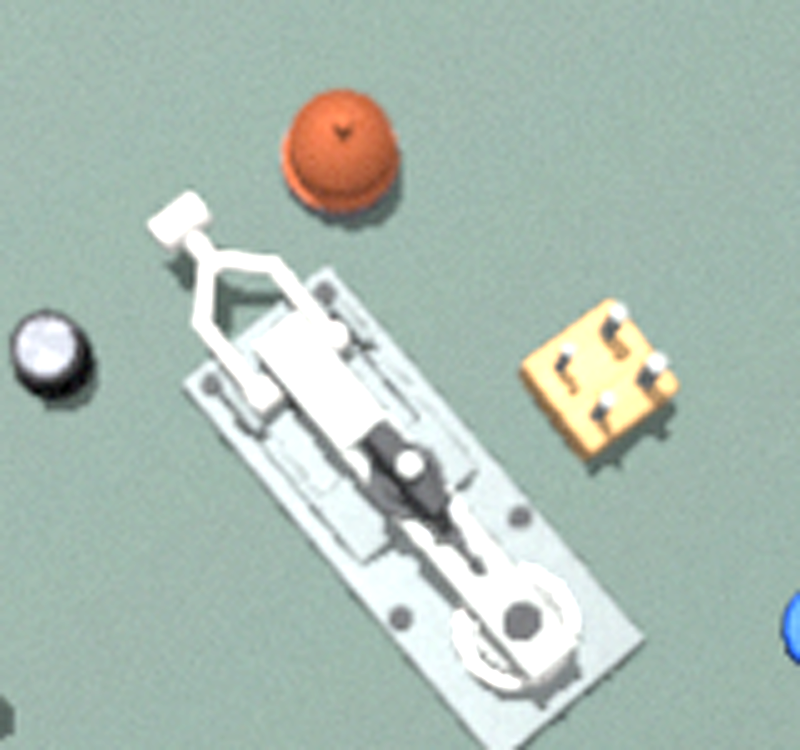

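```bash
python3 - <<'E'
from h import *
a0=cv2.imread('pics/s0.png');t0=cv2.imread('pics/t0.png')
a=robot.read_camera('scene')['img'];t=robot.read_camera('top')['img']
def m(A,B,box,n):
    x0,y0,x1,y1=box
    T=A[y0:y1,x0:x1]
    S=B[y0-6:y1+6,x0-6:x1+6]
    r=cv2.matchTemplate(S,T,cv2.TM_CCOEFF_NORMED);_,v,_,l=cv2.minMaxLoc(r);print(n,v.__round__(3),l[0]-6,l[1]-6)
m(a0,a,(365,195,390,222),'loupe s');m(a0,a,(345,252,382,290),'blower s');m(a0,a,(265,248,302,290),'punch s');m(a0,a,(278,118,312,178),'bottle s')
m(t0,t,(260,170,282,194),'loupe t');m(t0,t,(312,122,344,158),'blower t');m(t0,t,(362,168,400,206),'punch t');m(t0,t,(275,268,304,298),'bottle t')
m(t0,t,(375,225,392,265),'plate t');m(t0,t,(288,148,304,162),'grip t')
E
python3 e.py -
```

```text
loupe s 0.996 0 0
blower s 0.997 0 0
punch s 0.998 0 0
bottle s 0.882 0 0
loupe t 0.997 0 0
blower t 0.996 0 0
punch t 0.998 0 0
bottle t 0.998 0 0
plate t 0.993 0 0
grip t 0.982 0 0
t 29.07 clampframe -0.1523 -0.2759 0.1705 phi -0.8744 z [ 0. -0. -1.] F [-0.01 -0.25  0.13] open 0.040301871737340504 q6 1.399
```

```bash
python3 -c "
from plant import robot
print(robot.close_job())"
```

```text
the job is handed in; nothing more can be done
None
```

I opened the cam lever to its upper stop, turned the nut about 1.8 rad clockwise until its pointer met the index post, and closed the lever to its lower stop. I then let go, backed the arm clear and handed in at about 29 s of the 72 s allowed.

**Last checks that came out right:**
- **Nut:** the pointer lines up with the post in both camera views, to about 0.02–0.03 rad.
- **Lever:** it met firm stops at both ends, about 8 N when open and 13 N when closed. The closed grip sits where it should with the head sunk by the nut's turn.
- **Bystanders and clamp:** blower, loupe, punch block, bottle and clamp plate matched their first pictures with no shift in pixels. The bottle's match in the scene view was weaker (0.88), but it also showed no shift.
- **Robot:** it was touching nothing, with the force reading near zero.

**Checks that failed or disagreed:**
- **Finger height:** in the pictures the fingertips sat about 16–25 mm higher than the reported TCP. I never found out why. I set the grasp heights from the pictures, and both grasps held (24 mm and 12 mm openings).
- **Pad slip:** the pads slid several millimetres on the lever's grip at both ends of its travel, so I confirmed the stops by force and picture.
- **Network re-fit:** a last re-fit of the clamp from the networks gave a yaw about 0.02 rad off. I put that down to noisy detections, because the plate itself had not moved.
- **Foot and case:** I could not measure the foot's press force directly. The case is mostly hidden under the strap, so that it still lies flat is judged only from the undisturbed look of the nest.

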